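# Make a casting box ready to pour

## Robot

A 6-joint arm with a two-finger parallel gripper is mounted at the origin on the work surface. World frame = base frame: x ahead of the robot, y to its left, z up, the work surface at z = 0. Lengths are in m, angles in rad, forces in N, time in s.
With the tool pointing down it reaches from about 0.375 to 0.975 m from the base axis. Payload 3.8 kg.
Tool frame: the origin (TCP) lies on the centre line of the jaws, within the pads' length; the fingertips stand 8 mm ahead of it and the grasp point (between the pads) lies 11 mm behind it; z points along the fingers, y is the direction in which the jaws open and shut (so a half turn about z gives the same grasp; the last joint's range is limited). The gripper opens to 85 mm and grips with 20 to 120 N. Pads are 22 mm wide; open, the fingers measure 114 mm over their backs; the gripper's body (76 mm by 85 mm) begins 54 mm behind the grasp point. The pads swing forward as they close: fully open they stand 13 mm farther back than shut.
Start: joints at [-0.037, 0.264, 1.604, -0, 1.274, -0.037], TCP at [0.675, -0, 0.239] pointing down, gripper open.
Joint ranges: [-2.63, 2.63], [-0.94, 2.18], [0.31, 2.57], [-1.31, 4.45], [0, 2.66], [-2.55, 2.55]. Speed limits (rad/s): [2.57, 2.57, 3.14, 3.14, 3.14, 3.14].

## Interface

Orientations are given as a rotation vector (axis times angle).
In Python, from workcell import * gives the robot as it stands.
- The arm moves only by the tool play_rows, never from a script. Its arguments are lists of equal length, an entry for each row: "slide": the shift along the tool's x, y, z in cm, a list of three; "delta_rot": the turn, a rotation vector about the tool's x, y, z in rad, a list of three. In form: {"slide": [[x, y, z], ...], "delta_rot": [[wx, wy, wz], ...]}. A call has 1 to 12 rows; each row is the pose to reach, as a shift and turn from the pose measured when the call began, along the tool's axes at that moment; what a row does not reach only later rows make up. A row lasts 1/12 s, in which the tool goes at most 41.7 mm and 7.16 degrees, less where a joint would pass 70% of its speed; a pose out of reach is approached as far as the arm can. A call with a gripper value outside its range is refused whole. "hand" is the opening, from 0 (shut) to 1 (fully open), set as the call begins (left out, the last holds). The fingers move at their own pace and stop on an object; "force" is the grip in N (left out, the last holds). Time passes only in rows, so rows that repeat a pose let the fingers close. It gives the time, the measured TCP pose, the force and the opening at its end, in the units of the state.
- read_state(): the state, without advancing time (a new reading comes with each control period).
- read_camera(name): name is "scene" or "side" or "wrist"; returns a dict with "image" (480x640x3 uint8, red, green, blue), "depth" (480x640 float32, m along the optical axis (not along the pixel's ray), 0 where there is no reading), "fovy" (degrees; the focal length in pixels is half the picture's height over the tangent of half this angle, whatever the lens; pixels are square), "cx", "cy" (the principal point, pixels), "k1" (the pictures are not rectified: a ray, as slopes to the right and down, at radius r is drawn at 1 + k1 r^2 times it, then the intrinsics apply), "world_from_camera" (4x4, takes a point from camera to world coordinates); the wrist camera has in their place "hand_eye" (4x4, takes a point from camera to tool coordinates, whose origin is the TCP and whose axes are the flange's). Camera axes: x right, y up, looking along -z (the intrinsics and any distortion apply to the point x, -y, -z); pixel columns grow to the right and rows downward; lengths in m; the calibration is good to about 2 mm. A picture is of the moment at which its call begins: read the wrist's pose just before it.
- finish_job(): hands the job in, once; it reports no verdict.
Trained networks look in a picture, given as the dict that the camera call returned (one of the last four; its "shot" number tells which), for a name from the list of things; names that differ only in an ending like _2 or _b are one class to them, and where a whole thing is asked for, a point or a joint stands for the part that bears it (a point fixed in the world has none). Each returns a list of dicts, best first, with "conf" (0 to 1); they miss things now and then, are a little off and sometimes report something else, mostly with a low value. They report only what shows in the picture. A call takes as long as a camera call. They do not tell look-alikes from the thing itself.
- spot_in(target, picture): "bbox" ([centre column, centre row, width, height] in pixels, round what is visible of it).
- landmark_of(target, picture): "at" ([column, row] in pixels: a listed point, or the origin of a listed thing).
The state is a dict: "time": time; "q": joint angles; "joint_vel": joint speeds; "joint_torque": joint torques, N m; "tool_pos": TCP position; "tcp_rot": TCP orientation; "wrist_force": force on the tool from outside, world axes, zero at the start; "torque": the same for the moment, N m; "width": opening from 0.0 (shut) to 1.0 (fully open).
Only numpy, scipy, OpenCV 4.12 (cv2) and the standard library are available. Lean on these libraries where they do the work, as an engineer would, in place of code of your own. Each camera call takes 0.05 s, during which the arm holds its last target.

## Task

Lift the finished casting out of the casting box and set it in the drip tray with its stub up, then stand every white pattern that is out on the bench upright inside the box. Then hang the metal gate on the open side of the box, lowering it so that both hinge knuckles go right down on their pins together, and swing it shut. Last, slide the box along the bench, never lifting it, until the dispenser nozzle is over the middle of the box's filling cup; do not disturb the can, the paper cup or the scraper, and do not bump the dispenser.

Things in the scene. Friction and masses are not known exactly. Their poses are not given: they have to be found in the camera images.
- box_floor (a point): Loose grey open-topped casting box (about 0.5 kg), outside 166 (x) by 216 (y) by 70 mm tall; 8 mm walls at -x, +y and -y, open on +x; 6 mm floor. This point is the centre of the inner floor, 6 mm over the bench; box x points out through the open side, y along it to the hinge side, z up. Inside, x runs from -75 to +83 mm, y from -100 to +100 mm. Loaded, it takes about 5 to 12 N to slide, and it turns about the grip if it is pulled off its middle.
- box_grip (a point): Middle of the top edge of the box's +y wall (8 mm thick), 70 mm over the bench: it can be pinched here from above to slide the box. Axes as the box.
- box_back (a point): Middle of the top edge of the box's -x wall (8 mm thick), 70 mm over the bench: another place to pinch. Axes as the box.
- box_cup (a point): Centre of the mouth of the white round filling cup (44 mm across) fixed outside the box's -y wall; mouth 70 mm over the bench.
- pin_low (a point): Foot of the lower upright steel hinge pin, at the box's +x +y corner, 10 mm over the bench: the shoulder on which the lower knuckle rests. Pin 9 mm thick, 20 mm tall, the top 5 mm tapered. Axes as the box. In the box the pins' axis is 89.5 mm (x) and 122 mm (y) from the floor centre.
- pin_top (a point): Foot of the upper hinge pin, 66 mm straight above the lower; the same size; its bracket is 7 mm thick below this point.
- gate_top (a point): Loose aluminium gate (0.25 kg), a plate 10 mm thick (its x), 216 mm wide (its y), 90 mm tall (z), standing on edge in a wooden rack at the start, its foot 8 mm over the bench between cheeks 30 mm tall. This point is on the top edge over the centre of mass, 8 mm to +y of the middle: pinch here from above. When hung and shut, gate x and box x agree; it opens outwards, turned to a larger yaw than the box.
- gate_free (a point): Middle of the gate's free edge (the -y edge), half-way up, 45 mm over its foot, 116 mm along -y from gate_top.
- knuckle_low (a point): Centre of the underside of the lower hinge knuckle: a 21 mm square block 14 mm tall with an 11 mm through hole, beyond the gate's +y edge, level with the gate's foot (114 mm along +y from gate_top). Seated, it coincides with pin_low. Because the upper bracket is in the way above, bring the gate in sideways (from the open +x side) with this point 22 to 42 mm above pin_low, then lower.
- knuckle_top (a point): Centre of the underside of the upper knuckle, 66 mm above the lower; the same size. Seated, it coincides with pin_top.
- casting_stub (a point): Finished casting (0.22 kg): a pale green block 70 (x) by 110 (y) by 32 mm with an upright round stub in the middle of its top, 22 mm thick and 50 mm tall. This point is on the stub's axis, 64 mm over the underside (18 mm below the stub's top). It lies in the box at the start.
- tray_mid (a point): Fixed black drip tray, 130 (x) by 200 (y) by 14 mm tall, 4 mm walls; this is the centre of its inner floor, 4 mm over the bench.
- nozzle_tip (a point): Lower end of the fixed dispenser nozzle, 115 mm over the bench. It hangs from a level arm (underside 200 mm over the bench) that runs 140 mm along -y to a 26 mm round column. A 40 to 46 mm thick barrel runs from 60 to 202 mm above the tip; the column is 385 mm tall. Keep the arm clear of them on the way to the drip tray.
- knob_mid (a point): White pattern, may be absent: round foot 46 mm across and 16 mm tall, then a 30 mm round stem; 74 mm tall in all, 0.08 kg. Point on its axis, half-way up (37 mm).
- tower_mid (a point): White pattern, may be absent: square foot 44 by 44 by 20 mm, then a 30 by 30 mm square stem, sides along x and y; 74 mm tall, 0.08 kg. Point on its axis, half-way up.
- bracket_mid (a point): White pattern, may be absent: foot 44 (x) by 46 (y) by 12 mm, then an upright plate 40 mm long in x and 18 mm thick in y; 74 mm tall, 0.08 kg. Point at the middle, half-way up.
- mast_mid (a point): White pattern, may be absent: round foot 47 mm across, coned from 10 to 22 mm up, then a 26 mm round stem; 74 mm tall, 0.08 kg. Point on its axis, half-way up.
- can_mid (a point): Bystander: rectangular metal can 65 by 100 by 164 mm, standing; point at its middle, 75 mm up.
- cup_mid (a point): Bystander: paper cup 74 mm across, 85 mm tall, standing; point at its middle.
- scraper_grip (a point): Bystander: scraper 170 mm long lying on the bench; point on its handle.
- stand: The fixed dispenser stand; origin on the bench under its column, 140 mm along its -y from the nozzle tip; foot 110 by 100 mm.
Mind the look-alikes: they are no part of the job. What is shaped like the part that bears casting_stub but purple is not meant.

How it is judged:
On the way, in this order (a step that is already met when the one before it is completed fails the run):
1. the casting stands in the drip tray and all patterns stand in the box (x of casting_stub in the frame of tray_mid between -0.05 and 0.05 m and y of casting_stub in the frame of tray_mid between -0.08 and 0.08 m and z of casting_stub in the frame of tray_mid between 0.05 and 0.085 m and angle between casting_stub's own z axis and vertical below 0.25 rad and x of knob_mid in the frame of box_floor between -0.075 and 0.083 m and y of knob_mid in the frame of box_floor between -0.1 and 0.1 m and z of knob_mid in the frame of box_floor between 0.025 and 0.05 m and angle between each of knob_mid, tower_mid, bracket_mid, mast_mid's own z axis and vertical below 0.2 rad and x of tower_mid in the frame of box_floor between -0.075 and 0.083 m and y of tower_mid in the frame of box_floor between -0.1 and 0.1 m and z of tower_mid in the frame of box_floor between 0.025 and 0.05 m and x of bracket_mid in the frame of box_floor between -0.075 and 0.083 m and y of bracket_mid in the frame of box_floor between -0.1 and 0.1 m and z of bracket_mid in the frame of box_floor between 0.025 and 0.05 m and x of mast_mid in the frame of box_floor between -0.075 and 0.083 m and y of mast_mid in the frame of box_floor between -0.1 and 0.1 m and z of mast_mid in the frame of box_floor between 0.025 and 0.05 m), for 0.2 s.
2. the gate is down on both pins and shut (horizontal distance between knuckle_low and pin_low below 0.005 m and z of knuckle_low in the frame of pin_low between -0.005 and 0.005 m and horizontal distance between knuckle_top and pin_top below 0.005 m and z of knuckle_top in the frame of pin_top between -0.005 and 0.005 m and x of gate_free in the frame of box_floor between 0.07 and 0.105 m and y of gate_free in the frame of box_floor below -0.08 m), for 0.2 s.
3. the filling cup is under the nozzle (horizontal distance between box_cup and nozzle_tip below 0.01 m and height (world z) of box_floor below 0.01 m and angle between box_floor's own z axis and vertical below 0.05 rad), for 0.2 s.
At the end, for the whole second after the job is handed in: Casting in the tray, stub up; every pattern present upright on the box floor; both knuckles within 5 mm of their seats; gate shut, its free edge under 16 mm off the box; box flat, the centre of its filling cup within 10 mm of straight below the nozzle tip (all of step 1 and all of step 2 and all of step 3); the robot touches nothing.
It fails at once if a bystander (can, cup, scraper) is moved by more than 4 cm (distance of any of can_mid, cup_mid, scraper_grip from where it was at the start of the episode above 0.04 m).
It fails at once if the box is lifted off the bench (over 25 mm) (height (world z) of box_floor above 0.031 m).
It fails at once if the dispenser is bumped (over 25 N) (contact force between stand and anything else above 25 N).
Of knob, tower, bracket, mast only 2 to 4 are there at a start; the rules pass over those that are not, and their reading is None.
At some moment in a run one of knob, tower, bracket, mast, casting may be knocked a few centimetres aside while the robot is not near it.
It also fails if it takes over 210 s, if anything falls off the work surface, if the arm or the gripper's body presses on something with over 40 N, if the wrist force passes 120 N, or if a joint passes its speed limit or range.

## Working session

There is one attempt and no reset: what is moved stays moved. The work goes in short steps, Python scripts to look and compute and a tool call to move; the robot and the scene stay as the last step left them, time stands still between calls to the robot, and variables do not carry over. Pictures are saved under pics/ and viewed, and the job is handed in when it is done.

Besides the shell and the picture viewer there is one more tool, called after "Emit:" as name(argument=value, ...) on one line, values as JSON. play_rows: Moves the arm, as the interface text tells. Its arguments: {"type":"object","properties":{"slide":{"type":"array"},"delta_rot":{"type":"array"},"hand":{"type":"number"},"force":{"type":"number"}},"required":["slide","delta_rot"]}

```bash
ls -la; mkdir -p pics; cat > h.py <<'E'
from workcell import *
import numpy as np, cv2
from scipy.spatial.transform import Rotation as R
def grab(n):
    s=read_state(); c=read_camera(n)
    if n=='wrist':
        T=np.eye(4);T[:3,:3]=R.from_rotvec(s['tcp_rot']).as_matrix();T[:3,3]=s['tool_pos']
        c['W']=T@np.array(c['hand_eye'])
    else: c['W']=np.array(c['world_from_camera'])
    return c
def K(c):
    f=240/np.tan(np.radians(c['fovy'])/2); return np.array([[f,0,c['cx']],[0,f,c['cy']],[0,0,1]])
def rays(c,uv):
    uv=np.array(uv,float).reshape(-1,1,2)
    p=cv2.undistortPoints(uv,K(c),np.array([c['k1'],0,0,0.]))[:,0]
    d=np.c_[p[:,0],-p[:,1],-np.ones(len(p))]
    return d@c['W'][:3,:3].T
def onz(c,uv,z):
    d=rays(c,uv);o=c['W'][:3,3]
    return o+d*((z-o[2])/d[:,2])[:,None]
def dep(c,uv):
    uv=np.array(uv,float).reshape(-1,2)
    d=rays(c,uv);z=np.array([c['depth'][int(round(v)),int(round(u))] for u,v in uv])
    return c['W'][:3,3]+d*z[:,None]
def cloud(c):
    vv,uu=np.mgrid[0:480,0:640]
    P=dep_all(c,uu,vv); return P
def dep_all(c,uu,vv):
    uv=np.c_[uu.ravel(),vv.ravel()].astype(float)
    d=rays(c,uv); P=c['W'][:3,3]+d*c['depth'].ravel()[:,None]
    P[c['depth'].ravel()==0]=np.nan
    return P.reshape(480,640,3)
def proj(c,P):
    P=np.array(P,float).reshape(-1,3);W=np.linalg.inv(c['W'])
    q=P@W[:3,:3].T+W[:3,3]; q=q*[1,-1,-1]
    return cv2.projectPoints(q,np.zeros(3),np.zeros(3),K(c),np.array([c['k1'],0,0,0.]))[0][:,0]
def save(c,n,crop=None,s=1):
    im=c['image'][:,:,::-1]
    if crop: u0,v0,u1,v1=crop; im=im[v0:v1,u0:u1]
    if s!=1: im=cv2.resize(im,None,fx=s,fy=s,interpolation=cv2.INTER_CUBIC)
    cv2.imwrite('pics/'+n+'.png',im)
E
python3 - <<'E'
from h import *
import pickle
s=read_state();print(s)
for n in['scene','side','wrist']:
    c=grab(n);save(c,n+'0');print(n,c['fovy'],c['k1'],c['W'].round(3).tolist(), c.get('shot'))
    pickle.dump(c,open(n+'0.pkl','wb'))
    for t in ['box_floor','box_grip','box_back','box_cup','pin_low','pin_top','gate_top','gate_free','knuckle_low','knuckle_top','casting_stub','tray_mid','nozzle_tip','knob_mid','tower_mid','bracket_mid','mast_mid','can_mid','cup_mid','scraper_grip','stand']:
        try: print(t,[(np.round(x['at']).tolist(),round(x['conf'],2)) for x in landmark_of(t,c)][:4])
        except Exception as e: print(t,e)
E
```

```text
total 12
drwxr-xr-x  3 agent agent 4096 Dec  6 13:18 .
drwxr-xr-x 23 root  root  4096 Dec  6 13:18 ..
drwxr-xr-x  2 agent agent 4096 Dec  6 13:18 pics
{'time': 0.0, 'q': array([-3.69100378e-02,  2.64776692e-01,  1.60535646e+00,  2.16847881e-05,
        1.27370465e+00, -3.69252550e-02]), 'joint_vel': array([ 0.00186327,  0.00079426, -0.00075979, -0.00102906,  0.0006753 ,
        0.00031033]), 'joint_torque': array([ 6.10465631e-04, -5.15121067e+01, -3.67308676e+01, -4.07824507e-05,
        1.31324201e-02,  1.46811578e-05]), 'tool_pos': array([6.74294211e-01, 2.44861570e-05, 2.37955618e-01]), 'tcp_rot': array([-2.2202578 , -2.22027744,  0.00237488]), 'wrist_force': array([0.55216765, 0.11028709, 0.01322963]), 'torque': array([-0.01546402,  0.00961131, -0.00426122]), 'width': 0.9951191913499211}
scene 50.54424051170287 -0.09063369952746625 [[0.37, -0.508, 0.778, 1.478], [0.929, 0.195, -0.314, -0.364], [0.008, 0.839, 0.545, 0.775], [0.0, 0.0, 0.0, 1.0]] 1
box_floor [([316.0, 274.0], 0.97), ([445.0, 308.0], 0.66)]
box_grip [([357.0, 246.0], 0.9)]
box_back [([311.0, 238.0], 0.87), ([316.0,
[... 1788 characters left out ...]
], 0.58)]
scraper_grip [([178.0, 372.0], 0.56)]
stand [([379.0, 181.0], 0.63)]
wrist 71.35416214281712 -0.026857366973199 [[1.0, 0.001, -0.001, 0.675], [-0.001, 0.947, 0.32, 0.083], [0.001, -0.32, 0.947, 0.375], [0.0, 0.0, 0.0, 1.0]] 3
box_floor []
box_grip [([171.0, 105.0], 0.73)]
box_back [([83.0, 212.0], 0.95)]
box_cup [([165.0, 339.0], 0.96), ([81.0, 212.0], 0.4)]
pin_low [([284.0, 108.0], 0.93)]
pin_top [([164.0, 337.0], 0.72), ([274.0, 101.0], 0.61)]
gate_top []
gate_free []
knuckle_low []
knuckle_top []
casting_stub [([183.0, 240.0], 0.59)]
tray_mid []
nozzle_tip [([182.0, 241.0], 0.22)]
knob_mid []
tower_mid []
bracket_mid []
mast_mid []
can_mid []
cup_mid []
scraper_grip []
stand []
```

View pics/scene0.png

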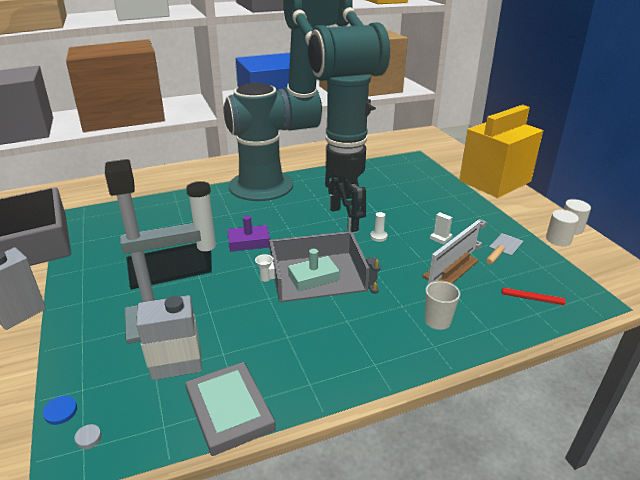

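View pics/side0.png

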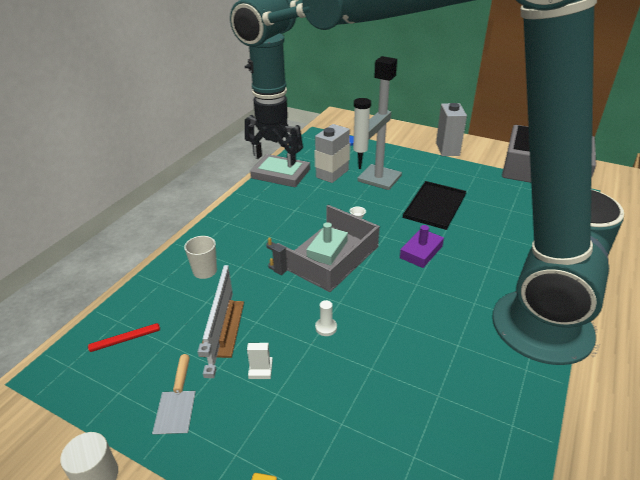

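View pics/wrist0.png

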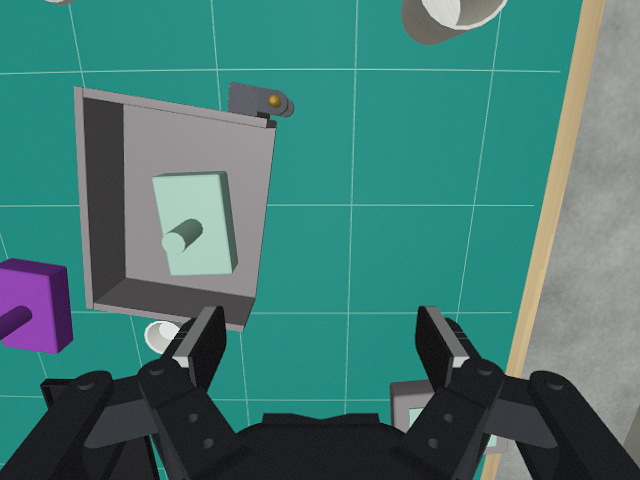

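The scene view shows the green casting in the box (314,260); the purple one at (248,235) is the look-alike. The patterns out on the bench are a round one (379,227) and a bracket (441,228). The gate is in its rack (455,250), the tray is at (170,265), and the nozzle barrel is at (200,215).

```bash
python3 - <<'E'
from h import *
import pickle
C={n:pickle.load(open(n+'0.pkl','rb')) for n in['scene','side','wrist']}
z={'box_floor':.006,'box_grip':.07,'box_back':.07,'box_cup':.07,'pin_low':.01,'pin_top':.076,'gate_top':.098,'gate_free':.053,'knuckle_low':.008,'knuckle_top':.074,'casting_stub':.07,'tray_mid':.004,'nozzle_tip':.115,'bracket_mid':.037,'mast_mid':.037,'can_mid':.075,'cup_mid':.0425,'scraper_grip':.012,'stand':0}
for t in z:
  for n in C:
    try:L=landmark_of(t,C[n])
    except Exception as e: print(e);break
    for x in L[:3]:
        if x['conf']>.4:print(t,n,onz(C[n],x['at'],z[t])[0].round(4)[:2],round(x['conf'],2))
for n in ['scene','side']:
    c=C[n]; P=cloud(c); 
    save(c,n+'_crop',(100,150,560,360) if n=='scene' else (150,140,480,400),1.7 if n=='scene' else 2.2)
E
```

```text
box_floor scene [ 0.5298 -0.0059] 0.97
box_floor scene [0.7572 0.2255] 0.66
box_floor side [ 0.5298 -0.0128] 0.81
box_grip scene [0.5373 0.1013] 0.9
box_grip side [0.5434 0.0971] 0.9
box_grip wrist [0.5477 0.1024] 0.73
box_back scene [0.4588 0.0074] 0.87
box_back side [0.4437 0.0183] 0.6
box_back wrist [0.4501 0.0093] 0.95
box_cup scene [ 0.5079 -0.1242] 0.86
box_cup scene [ 0.5536 -0.0234] 0.63
box_cup side [ 0.5124 -0.1394] 0.9
box_cup side [0.6034 0.1407] 0.7
box_cup wrist [ 0.5076 -0.1325] 0.96
pin_low scene [0.6466 0.0931] 0.93
pin_low side [0.6435 0.0869] 0.83
pin_low wrist [0.6384 0.1021] 0.93
pin_top scene [0.6409 0.0975] 0.63
pin_top scene [0.5401 0.3371] 0.55
pin_top side [0.6382 0.0975] 0.92
pin_top wrist [ 0.5105 -0.1254] 0.72
pin_top wrist [0.6366 0.1047] 0.61
gate_top scene [0.6061 0.3451] 0.58
gate_top side [0.6206 0.346 ] 0.84
gate_top side [0.6213 0.1177] 0.47
gate_free scene [0.6697 0.2366] 0.69
gate_free side [0.682  0.2233] 0.59
knuckle_low scene [0.5815 0.4548] 0.74
knuckle_low side [0.5682 0.439 ] 0.92
knuckle_low side [ 0.5474 -0.3799] 0.5
knuckle_top scene [0.
[... 335 characters left out ...]
 0.59
tray_mid scene [ 0.3504 -0.3496] 0.76
tray_mid scene [0.612  0.2749] 0.41
tray_mid side [ 0.3565 -0.3381] 0.66
nozzle_tip scene [ 0.5508 -0.2675] 0.58
nozzle_tip side [ 0.5744 -0.275 ] 0.67
bracket_mid scene [0.4921 0.3774] 0.97
bracket_mid side [0.4971 0.3825] 0.65
mast_mid scene [0.4371 0.2147] 0.61
mast_mid side [0.4294 0.2267] 0.58
can_mid scene [ 0.7149 -0.3739] 0.83
can_mid side [ 0.71   -0.3951] 0.66
cup_mid scene [0.7945 0.1981] 0.75
cup_mid side [0.7711 0.2059] 0.86
cup_mid side [ 0.5328 -0.3457] 0.6
cup_mid side [0.5117 0.0362] 0.58
scraper_grip scene [0.6241 0.4708] 0.76
scraper_grip side [0.6318 0.4704] 0.56
stand scene [0.7476 0.2241] 0.63
stand side [ 0.5553 -0.4084] 0.63
```

View pics/side_crop.png

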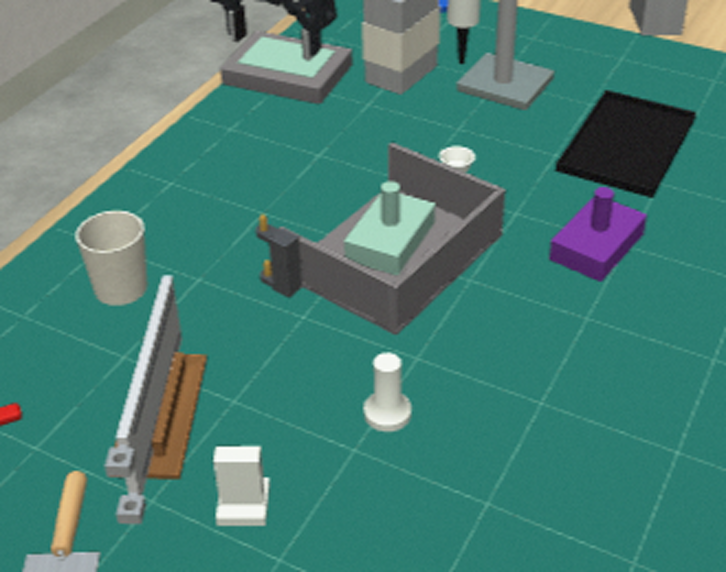

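```bash
python3 - <<'E'
from h import *
import pickle
C={n:pickle.load(open(n+'0.pkl','rb')) for n in['scene','side','wrist']}
for n in ['scene','side','wrist']:
    c=C[n];P=cloud(c)
    # top-down height map
    x=P[...,0];y=P[...,1];zz=P[...,2]
    m=np.isfinite(zz)&(x>.25)&(x<.95)&(y>-.55)&(y<.6)&(zz>-.02)&(zz<.3)
    H=np.zeros((575,350),np.float32)
    i=((.6-y[m])*500).astype(int).clip(0,574);j=((x[m]-.25)*500).astype(int).clip(0,349)
    np.maximum.at(H,(i,j),zz[m])
    cv2.imwrite(f'pics/h_{n}.png',cv2.applyColorMap((H/.2*255).clip(0,255).astype(np.uint8),cv2.COLORMAP_JET))
    g=(x>.4)&(x<.7)&(y>-.15)&(y<.15)&(zz>.062)&(zz<.078)&np.isfinite(zz)
    b=m&(zz<.004); print(n,'bench z med',np.median(zz[m&(zz<.01)]),'rim n',g.sum(),np.median(zz[g]))
    np.save(f'rim_{n}.npy',P[g])
E
```

```text
scene bench z med 0.0006835676935975643 rim n 912 0.06900026710433449
side bench z med 0.0022181274493425773 rim n 1078 0.07051069441342128
wrist bench z med 0.002046090126261335 rim n 8028 0.07092659551814837
```

```bash
cat > fit.py <<'E'
from h import *
from scipy.optimize import least_squares
def seg(p,a,b):
    a=np.array(a);b=np.array(b);t=((p-a)@(b-a)/((b-a)@(b-a))).clip(0,1)[:,None]
    return np.linalg.norm(p-a-t*(b-a),axis=1)
def fitbox(P,x0):
    def d(v):
        c,s=np.cos(v[2]),np.sin(v[2]);q=(P[:,:2]-v[:2])@np.array([[c,-s],[s,c]])
        return np.min([seg(q,[-.079,-.104],[-.079,.104]),seg(q,[-.079,-.104],[.083,-.104]),seg(q,[-.079,.104],[.083,.104])],axis=0)
    v=np.array(x0)
    for th in[.03,.015,.008]:
        k=d(v)<th
        Pk=P[k]; 
        def dd(v):
            c,s=np.cos(v[2]),np.sin(v[2]);q=(Pk[:,:2]-v[:2])@np.array([[c,-s],[s,c]])
            return np.maximum(0,np.min([seg(q,[-.079,-.104],[-.079,.104]),seg(q,[-.079,-.104],[.083,-.104]),seg(q,[-.079,.104],[.083,.104])],axis=0)-.003)
        v=least_squares(dd,v,loss='soft_l1',f_scale=.002).x
    return v,k.sum(),np.sqrt(np.mean(dd(v)**2))
def bp(v,p):
    c,s=np.cos(v[2]),np.sin(v[2]);p=np.array(p,float);return np.array([v[0]+c*p[0]-s*p[1],v[1]+s*p[0]+c*p[1]])
E
python3 - <<'E'
from fit import *
import pickle
for n in['scene','side','wrist']:
    P=np.load(f'rim_{n}.npy'); v,k,r=fitbox(P,[.53,-.008,-.17]);print(n,v.round(4),k,r,bp(v,[.0895,.122]).round(4),bp(v,[0,-.13]).round(4))
# mean of all
c=pickle.load(open('wrist0.pkl','rb'));P=np.load('rim_wrist.npy');v,_,_=fitbox(P,[.53,-.008,-.17])
im=c['image'][:,:,::-1].copy()
for z in(.07,):
  for p in[(-.083,-.108),(-.083,.108),(.083,.108),(.083,-.108),(-.075,-.1),(-.075,.1),(.0895,.122)]:
    w=bp(v,p);u=proj(c,[w[0],w[1],.076 if p[1]>.12 else .07])[0];cv2.circle(im,(int(u[0]),int(u[1])),3,(0,0,255),1)
cv2.imwrite('pics/wfit.png',im[60:380,0:400])
E
```

```text
scene [ 0.5305 -0.0036 -0.1627] 661 0.0011191231496950256 [0.6386 0.1023] [ 0.5094 -0.1319]
side [ 5.311e-01  1.000e-04 -1.640e-01] 848 0.0010554114502562507 [0.6393 0.1058] [ 0.5099 -0.1282]
wrist [ 0.5306 -0.0006 -0.1641] 6513 0.000984509318412769 [0.6389 0.1052] [ 0.5094 -0.1288]
```

View pics/wfit.png

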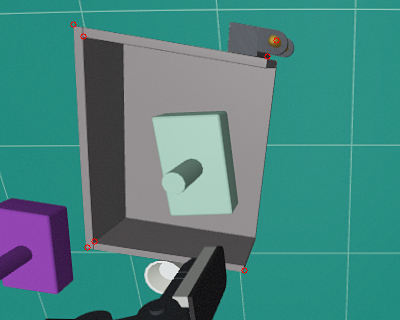

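View pics/h_side.png

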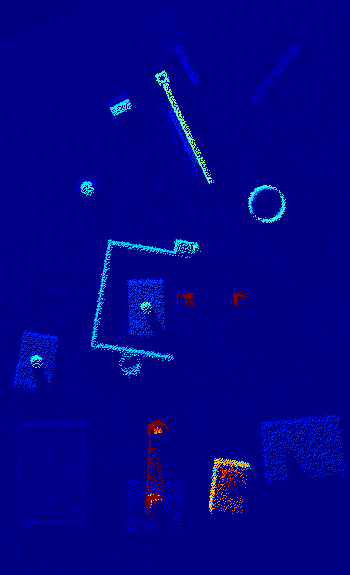

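View pics/h_scene.png

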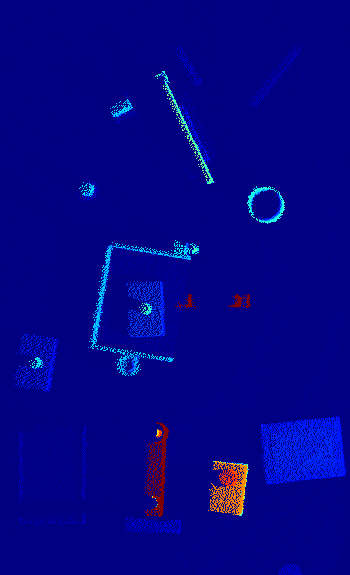

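```bash
python3 - <<'E'
from fit import *
import pickle
for n in['scene','side','wrist']:
    c=pickle.load(open(n+'0.pkl','rb'));P=cloud(c);p=P.reshape(-1,3);p=p[np.isfinite(p[:,2])]
    def reg(x0,x1,y0,y1,z0,z1,t):
        q=p[(p[:,0]>x0)&(p[:,0]<x1)&(p[:,1]>y0)&(p[:,1]<y1)&(p[:,2]>z0)&(p[:,2]<z1)]
        if len(q)<20: return
        r=cv2.minAreaRect((q[:,:2]*1000).astype(np.float32))
        print(n,t,len(q),q.mean(0).round(4),'rect',np.round(r[0],1),np.round(r[1],1),round(r[2],1))
    reg(.51,.58,-.06,.03,.080,.095,'stub top')
    reg(.48,.60,-.09,.06,.030,.044,'block top')
    reg(.39,.46,.18,.26,.066,.085,'mast top')
    reg(.39,.46,.18,.26,.004,.085,'mast all')
    reg(.45,.54,.34,.44,.066,.085,'bracket top')
    reg(.45,.54,.34,.44,.005,.085,'bracket all')
    reg(.54,.72,.2,.48,.090,.11,'gate top')
    reg(.26,.45,-.47,-.22,.009,.02,'tray')
    reg(.52,.62,-.31,-.22,.16,.33,'barrel')
    reg(.52,.62,-.31,-.22,.11,.16,'nozzle')
E
```

```text
scene stub top 55 [ 0.5429 -0.0183  0.0862] rect [541.  -17.4] [19.1 22.6] 69.1
scene block top 795 [ 0.548  -0.0212  0.0372] rect [541.9 -18.2] [ 75.9 110.8] 0.5
scene mast top 54 [0.425  0.2206 0.0726] rect [422.9 221.4] [25.9 24.4] 52.1
scene mast all 311 [0.4308 0.2171 0.0371] rect [430.7 215.1] [45.8 45. ] 54.3
scene bracket top 86 [0.4935 0.3824 0.0718] rect [492.2 384.7] [42.6 22.6] 26.3
scene bracket all 451 [0.4975 0.3788 0.0392] rect [485.9 380.2] [60.7 53. ] 29.4
scene gate top 285 [0.629  0.3267 0.0963] rect [621.8 340.3] [ 16.8 234.5] 24.1
scene tray 326 [ 0.3648 -0.3588  0.0125] rect [ 354.9 -351.2] [192.7 139.1] 89.8
scene barrel 1667 [ 0.5757 -0.2716  0.2532] rect [ 563.4 -276.7] [66.2 49.6] 89.1
scene nozzle 90 [ 0.568  -0.2664  0.1398] rect [ 568.4 -267.2] [14.  10.1] 79.6
side stub top 57 [ 0.5421 -0.0134  0.088 ] rect [543.6 -16.4] [17.7 23.3] 26.7
side block top 692 [ 0.538  -0.0048  0.0391] rect [543.2 -15.1] [ 71.6 115.2] 2.5
side mast top 118 [0.4238 0.2245 0.0742] rect [425.2 221.8] [26.5 25.1] 88.4
side mast all 580 [0.4219 0.2293 0.0344] rect [425.5 220. ] [70.3 77.4] 1.7
side bracket top 201 [0.4916 0.3858 0.0738] rect [492.9 383.9] [40.3 20.5] 27.1
side bracket all 809 [0.4882 0.3903 0.0397] rect [493.9 389. ] [87.5 92.9] 3.3
side gate top 489 [0.6189 0.3478 0.0976] rect [623.8 344.9] [ 21.4 242.7] 26.9
side tray 532 [ 0.3559 -0.3444  0.0129] rect [ 347.8 -348.6] [214.  148.9] 89.9
side barrel 896 [ 0.5612 -0.2565  0.2551] rect [ 567.7 -274.7] [46.9 69.6] 1.7
side nozzle 51 [ 0.5657 -0.2621  0.1421] rect [ 566.  -261.4] [12.  10.7] 21.1
wrist stub top 507 [ 0.5426 -0.0151  0.0882] rect [541.2 -16.3] [22.1 20.5] 43.1
wrist block top 5891 [ 0.5453 -0.0102  0.0389] rect [541.5 -16. ] [ 70.  110.4] 2.0
wrist mast all 83 [0.426  0.2008 0.0086] rect [433.1 200.9] [ 4.1 37.4] 88.4
wrist tray 497 [ 0.3533 -0.3142  0.0131] rect [ 367.2 -327.9] [ 62.8 224.6] 41.7
```

Emit:
play_rows(slide=[[-0.4,-3.3,0],[-0.8,-6.6,2],[-1.2,-10,4],[-1.65,-13.2,6],[-1.65,-13.2,8],[-1.65,-13.2,10.5],[-1.65,-13.2,13],[-1.65,-13.2,15],[-1.65,-13.2,16.5],[-1.65,-13.2,17.5],[-1.65,-13.2,17.8],[-1.65,-13.2,17.8]], delta_rot=[[0,0,0],[0,0,0],[0,0,0],[0,0,0],[0,0,0],[0,0,0],[0,0,0],[0,0,0],[0,0,0],[0,0,0],[0,0,0],[0,0,0]], hand=1, force=40)

```text
time: 7.15
tool_pos: [0.5426, -0.0165, 0.0607]
tcp_rot: [-2.221, -2.221, 0.001]
wrist_force: [0.2, -0.3, -0.7]
width: 1.0
```

Emit:
play_rows(slide=[[0,0,0],[0,0,0],[0,0,0],[0,0,0],[0,0,0],[0,0,0],[0,0,0],[0,0,0],[0,0,0],[0,0,0]], delta_rot=[[0,0,0],[0,0,0],[0,0,0],[0,0,0],[0,0,0],[0,0,0],[0,0,0],[0,0,0],[0,0,0],[0,0,0]], hand=0, force=50)

```text
time: 7.98
tool_pos: [0.5431, -0.0165, 0.0614]
tcp_rot: [-2.221, -2.221, 0.0]
wrist_force: [-1.2, 0.4, 5.4]
width: 0.243
```

Emit:
play_rows(slide=[[0,0,-1],[0,0,-3],[0,0,-6],[0,0,-9],[0,-1,-11.5],[-3,-3,-12.5],[-6.5,-5,-12.5],[-10,-7,-12.5],[-13.5,-9,-12.5],[-17,-11,-12.5],[-20,-13,-12.5],[-23,-15,-12.5]], delta_rot=[[0,0,0],[0,0,0],[0,0,0],[0,0,0],[0,0,0],[0,0,0],[0,0,0],[0,0,0],[0,0,0],[0,0,0],[0,0,0],[0,0,0]])

```text
time: 8.98
tool_pos: [0.3914, -0.2475, 0.1864]
tcp_rot: [-2.221, -2.221, 0.001]
wrist_force: [0.2, -0.5, -2.0]
width: 0.245
```

```bash
python3 - <<'E'
from h import *
print(read_state()['q'].round(2),read_state()['tool_pos'].round(4))
c=grab('scene');save(c,'s1');
E
```

```text
[-0.62 -0.1   2.1  -0.    1.15 -0.62] [ 0.3914 -0.2475  0.1864]
```

View pics/s1.png

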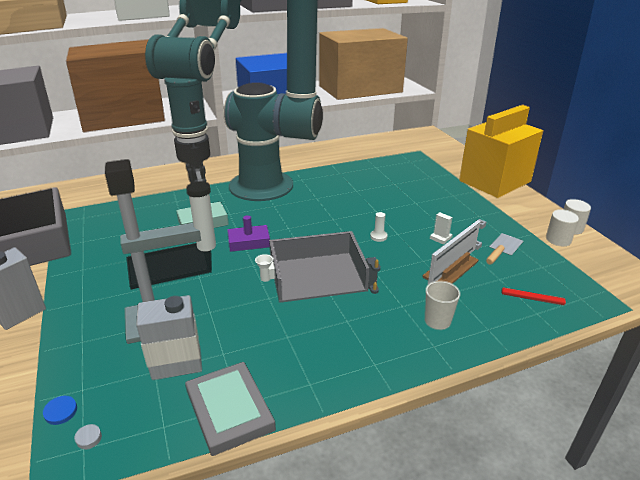

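Emit:
play_rows(slide=[[-3,-1.2,0],[-6.5,-2.4,0],[-9.7,-3.6,0],[-9.7,-3.6,2],[-9.7,-3.6,4.5],[-9.7,-3.6,7],[-9.7,-3.6,9.5],[-9.7,-3.6,11],[-9.7,-3.6,12],[-9.7,-3.6,12.4],[-9.7,-3.6,12.6],[-9.7,-3.6,12.6]], delta_rot=[[0,0,0],[0,0,0],[0,0,0],[0,0,0],[0,0,0],[0,0,0],[0,0,0],[0,0,0],[0,0,0],[0,0,0],[0,0,0],[0,0,0]])

```text
time: 10.03
tool_pos: [0.3518, -0.3501, 0.0613]
tcp_rot: [2.223, 2.219, -0.01]
wrist_force: [-0.1, 1.1, -1.4]
width: 0.242
```

Emit:
play_rows(slide=[[0,0,0.1],[0,0,0.1],[0,0,0.1]], delta_rot=[[0,0,0],[0,0,0],[0,0,0]])

```text
time: 10.28
tool_pos: [0.3525, -0.3507, 0.0614]
tcp_rot: [2.222, 2.217, -0.01]
wrist_force: [1.0, -0.1, -2.2]
width: 0.244
```

Emit:
play_rows(slide=[[0,0,0.2],[0,0,0.3],[0,0,0.4],[0,0,0.4]], delta_rot=[[0,0,0],[0,0,0],[0,0,0],[0,0,0]])

```text
time: 10.62
tool_pos: [0.353, -0.3517, 0.0593]
tcp_rot: [2.22, 2.216, -0.01]
wrist_force: [-3.0, 0.2, 10.1]
width: 0.243
```

Contact. Release and retreat.

Emit:
play_rows(slide=[[0,0,0],[0,0,0],[0,0,0],[0,0,0],[0,0,0],[0,0,-1],[0,0,-4],[0,0,-8],[2,0,-11],[6,1,-12],[10,2,-12],[14,3,-12]], delta_rot=[[0,0,0],[0,0,0],[0,0,0],[0,0,0],[0,0,0],[0,0,0],[0,0,0],[0,0,0],[0,0,0],[0,0,0],[0,0,0],[0,0,0]], hand=1)

```text
time: 11.62
tool_pos: [0.3845, -0.2104, 0.1808]
tcp_rot: [2.22, 2.211, -0.008]
wrist_force: [0.7, -0.2, -0.3]
width: 1.0
```

```bash
python3 - <<'E'
from fit import *
print(read_state()['q'].round(2),read_state()['tool_pos'].round(4))
c=grab('side');save(c,'d1');c2=grab('wrist');save(c2,'w1')
for n,c in(('side',c),):
    P=cloud(c);p=P.reshape(-1,3);p=p[np.isfinite(p[:,2])]
    def reg(x0,x1,y0,y1,z0,z1,t):
        q=p[(p[:,0]>x0)&(p[:,0]<x1)&(p[:,1]>y0)&(p[:,1]<y1)&(p[:,2]>z0)&(p[:,2]<z1)]
        if len(q)<20: return
        r=cv2.minAreaRect((q[:,:2]*1000).astype(np.float32))
        print(n,t,len(q),q.mean(0).round(4),'rect',np.round(r[0],1),np.round(r[1],1),round(r[2],1))
    reg(.26,.45,-.47,-.22,.078,.10,'stub')
    reg(.39,.46,.18,.26,.066,.085,'mast top')
    reg(.45,.54,.34,.44,.066,.085,'bracket top')
    g=(p[:,0]>.4)&(p[:,0]<.7)&(p[:,1]>-.15)&(p[:,1]<.15)&(p[:,2]>.062)&(p[:,2]<.078)
    print(fitbox(p[g],[.53,0,-.164]))
E
```

```text
[-0.55 -0.15  2.16 -0.01  1.13 -0.54] [ 0.3845 -0.2104  0.1808]
side stub 48 [ 0.3531 -0.3495  0.0861] rect [ 355.  -352.5] [20.3 26.3] 36.8
side mast top 116 [0.4239 0.2246 0.0743] rect [424.8 221.6] [23.5 28.3] 27.1
side bracket top 204 [0.4915 0.3858 0.0737] rect [492.6 385.3] [40.4 20. ] 23.6
(array([ 5.31292383e-01,  2.08786846e-05, -1.64937013e-01]), np.int64(846), np.float64(0.0010613867025649037))
```

View pics/d1.png

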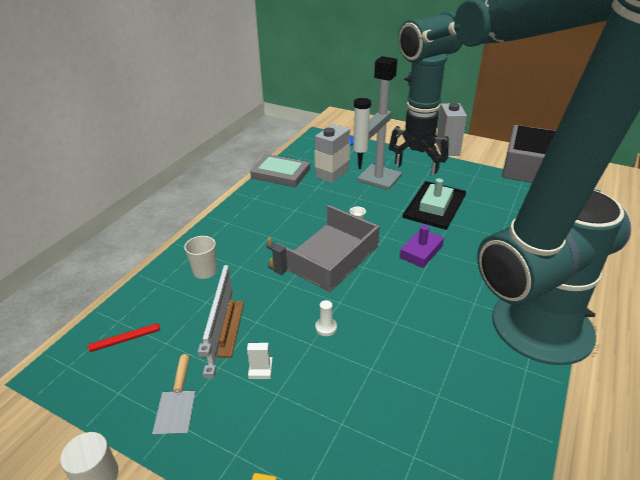

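Emit:
play_rows(slide=[[3.5,1.5,0],[7.5,3,0],[11.5,5,0],[15.5,6,0],[19.5,6,0],[23.5,6,0],[27.5,6,0],[31.5,5.5,0],[35.5,5,0],[39.5,4.5,0],[43.3,4.1,0],[43.3,4.1,2]], delta_rot=[[0,0,0],[0,0,0],[0,0,0],[0,0,0],[0,0,0],[0,0,0],[0,0,0],[0,0,0],[0,0,0],[0,0,0],[0,0,0],[0,0,0]])

```text
time: 12.72
tool_pos: [0.4264, 0.2339, 0.1609]
tcp_rot: [2.208, 2.228, 0.01]
wrist_force: [0.9, 0.3, 0.7]
width: 1.0
```

```bash
cat > st.py <<'E'
from h import *
s=read_state();M=R.from_rotvec(s['tcp_rot']).as_matrix()
def to(x,y,z,yaw=None):
    d=M.T@(np.array([x,y,z])-s['tool_pos']);print('slide cm',(100*d).round(2))
    if yaw is not None:
        # tool with x axis=world(-sin,cos) for yaw, z down
        G=np.c_[[-np.sin(yaw),np.cos(yaw),0],[np.cos(yaw),np.sin(yaw),0],[0,0,-1]]
        print('rot',R.from_matrix(M.T@G).as_rotvec().round(4))
E
python3 - <<'E'
from st import *
print(s['tool_pos'].round(4),s['tcp_rot'].round(3))
to(.424,.222,.046,0)
c=grab('wrist');save(c,'w2')
P=cloud(c).reshape(-1,3);q=P[(P[:,2]>.066)&(P[:,2]<.085)&(abs(P[:,0]-.424)<.03)&(abs(P[:,1]-.222)<.04)]
print(len(q),q.mean(0) if len(q) else 0, cv2.minAreaRect((q[:,:2]*1000).astype(np.float32)))
E
```

```text
[0.4264 0.2339 0.1609] [2.208 2.228 0.01 ]
slide cm [-1.2  -0.34 11.49]
rot [ 0.0079 -0.0009  0.0089]
1073 [0.42309283 0.22437194 0.07484086] ((423.1602783203125, 223.1247100830078), (25.827524185180664, 25.57951545715332), 59.76441955566406)
```

View pics/w2.png

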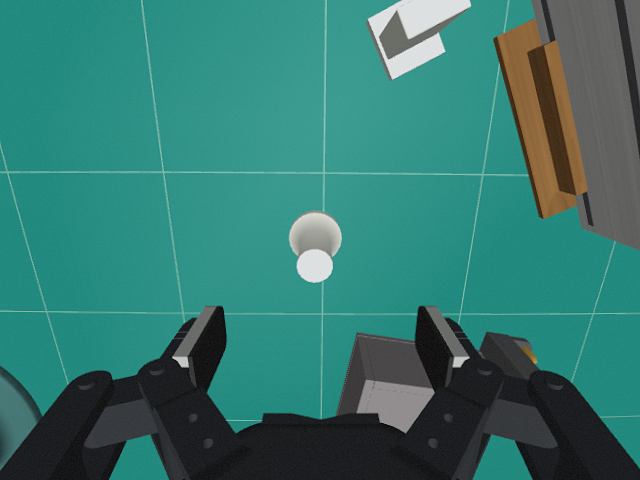

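Emit:
play_rows(slide=[[-1.1,-0.4,1.5],[-1.1,-0.4,4],[-1.1,-0.4,6.5],[-1.1,-0.4,8.5],[-1.1,-0.4,10.3],[-1.1,-0.4,11.3],[-1.1,-0.4,11.5],[-1.1,-0.4,11.5]], delta_rot=[[0,0,0.009],[0,0,0.009],[0.008,0,0.009],[0.008,0,0.009],[0.008,0,0.009],[0.008,0,0.009],[0.008,0,0.009],[0.008,0,0.009]])

```text
time: 13.43
tool_pos: [0.4187, 0.2168, 0.0393]
tcp_rot: [-2.22, -2.219, 0.019]
wrist_force: [-0.1, 0.2, 0.4]
width: 0.998
```

Emit:
play_rows(slide=[[0,0,0],[0,0,0],[0,0,0],[0,0,0],[0,0,0],[0,0,0],[0,0,0],[0,0,0]], delta_rot=[[0,0,0],[0,0,0],[0,0,0],[0,0,0],[0,0,0],[0,0,0],[0,0,0],[0,0,0]], hand=0)

```text
time: 14.1
tool_pos: [0.4195, 0.2173, 0.0403]
tcp_rot: [-2.221, -2.22, 0.016]
wrist_force: [-0.6, -0.2, 6.1]
width: 0.291
```

```bash
python3 - <<'E'
from st import *
from fit import bp
print(s['tool_pos'].round(4),s['tcp_rot'].round(3))
t=bp([.531,-.0005,-.164],[-.005,-.045]);print(t)
to(t[0],t[1],s['tool_pos'][2]+.006,0)
E
```

```text
[0.4195 0.2173 0.0403] [-2.221 -2.22   0.016]
[ 0.51872013 -0.04407987]
slide cm [-26.13   9.93  -0.53]
rot [-0.0087  0.0061 -0.0005]
```

Emit:
play_rows(slide=[[0,0,-2],[0,0,-5],[0,0,-8],[-3,1,-11],[-7,2.5,-11.5],[-11,4,-11.5],[-15,6,-11.5],[-19,7.5,-11.5],[-23,9,-11.5],[-26.1,9.9,-11.5],[-26.1,9.9,-11.5],[-26.1,9.9,-11.5]], delta_rot=[[0,0,0],[0,0,0],[0,0,0],[-0.008,0.006,0],[-0.008,0.006,0],[-0.008,0.006,0],[-0.008,0.006,0],[-0.008,0.006,0],[-0.008,0.006,0],[-0.008,0.006,0],[-0.008,0.006,0],[-0.008,0.006,0]])

```text
time: 15.1
tool_pos: [0.5194, -0.0452, 0.1555]
tcp_rot: [-2.226, -2.215, 0.002]
wrist_force: [-0.6, 0.2, -0.8]
width: 0.293
```

```bash
python3 - <<'E'
from st import *
print(s['tool_pos'].round(4),s['tcp_rot'].round(3))
to(.5187,-.044,.0463,0)
E
```

```text
[ 0.5194 -0.0452  0.1555] [-2.226e+00 -2.215e+00  2.000e-03]
slide cm [ 0.12 -0.05 10.92]
rot [-0.0017 -0.0001 -0.005 ]
```

Emit:
play_rows(slide=[[0.1,0,2],[0.1,0,4.5],[0.1,0,7],[0.1,0,8.8],[0.1,0,10],[0.1,0,10.5],[0.1,0,10.8],[0.1,0,11],[0.1,0,11]], delta_rot=[[0,0,0],[0,0,0],[0,0,0],[0,0,0],[0,0,0],[0,0,0],[0,0,0],[0,0,0],[0,0,0]])

```text
time: 15.85
tool_pos: [0.5202, -0.0439, 0.0467]
tcp_rot: [2.226, 2.216, 0.0]
wrist_force: [0.7, -0.1, -0.5]
width: 0.287
```

Emit:
play_rows(slide=[[0,0,0.1],[0,0,0.2],[0,0,0.2]], delta_rot=[[0,0,0],[0,0,0],[0,0,0]])

```text
time: 16.1
tool_pos: [0.5218, -0.0439, 0.0463]
tcp_rot: [2.225, 2.215, 0.003]
wrist_force: [-0.5, 1.6, 4.0]
width: 0.291
```

Emit:
play_rows(slide=[[0,0,0],[0,0,0],[0,0,0],[0,0,0],[0,0,-2],[0,0,-5],[0,0,-9],[3,0,-11],[7,0,-11],[11,0,-11],[15,0,-11],[19,0,-11]], delta_rot=[[0,0,0],[0,0,0],[0,0,0],[0,0,0],[0,0,0],[0,0,0],[0,0,0],[0,0,0],[0,0,0],[0,0,0],[0,0,0],[0,0,0]], hand=1)

```text
time: 17.1
tool_pos: [0.5221, 0.1476, 0.1566]
tcp_rot: [2.226, 2.213, 0.004]
wrist_force: [0.6, -1.0, -0.1]
width: 1.002
```

```bash
python3 - <<'E'
from st import *
print(s['tool_pos'].round(4),s['tcp_rot'].round(3))
to(.4925,.3845,.15,-1.117)
c=grab('wrist');save(c,'w3')
E
```

```text
[0.5221 0.1476 0.1566] [2.226 2.213 0.004]
slide cm [23.67 -3.09  0.64]
rot [ 0.0035 -0.002   1.1116]
```

View pics/w3.png

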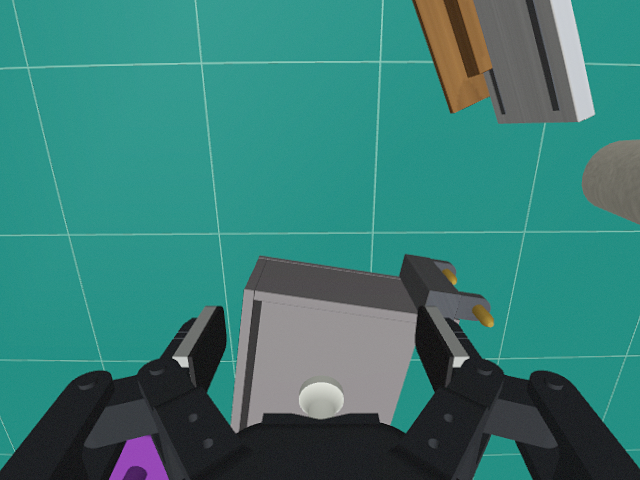

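Emit:
play_rows(slide=[[2,0,0],[5,-0.5,0],[8,-1,0],[11.5,-1.5,0],[15,-2,0],[18,-2.5,0],[21,-3,0.4],[23.7,-3.1,0.6],[23.7,-3.1,0.6],[23.7,-3.1,0.6],[23.7,-3.1,0.6],[23.7,-3.1,0.6]], delta_rot=[[0,0,0.11],[0,0,0.22],[0,0,0.33],[0,0,0.44],[0,0,0.55],[0,0,0.66],[0,0,0.77],[0,0,0.88],[0,0,0.99],[0,0,1.1],[0,0,1.11],[0,0,1.11]])

```text
time: 18.15
tool_pos: [0.4915, 0.3913, 0.1514]
tcp_rot: [-3.055, -0.716, -0.007]
wrist_force: [-0.2, -0.4, -0.3]
width: 1.001
```

```bash
python3 - <<'E'
from st import *
print(s['tool_pos'].round(4),s['q'].round(2))
c=grab('wrist');save(c,'w4')
P=cloud(c).reshape(-1,3);q=P[(P[:,2]>.069)&(P[:,2]<.082)&(abs(P[:,0]-.4925)<.04)&(abs(P[:,1]-.3845)<.04)]
print(len(q),q.mean(0), cv2.minAreaRect((q[:,:2]*1000).astype(np.float32)))
to(.4925,.3845,.046,-1.117)
E
```

```text
[0.4915 0.3913 0.1514] [0.63 0.24 1.8  0.   1.09 1.74]
1465 [0.49271737 0.38499377 0.07517126] ((491.5160827636719, 384.22711181640625), (40.03965377807617, 17.89202308654785), 26.201953887939453)
slide cm [-0.27  0.69 10.54]
rot [-0.0028 -0.0054  0.0069]
```

View pics/w4.png

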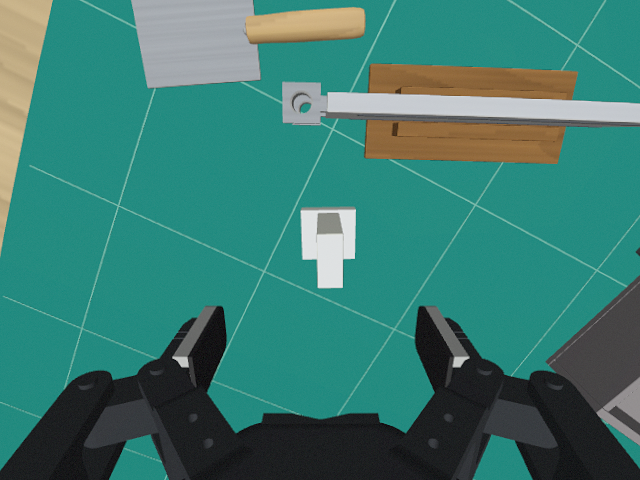

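Emit:
play_rows(slide=[[-0.3,0.7,1.5],[-0.3,0.7,4],[-0.3,0.7,6.5],[-0.3,0.7,8.5],[-0.3,0.7,9.7],[-0.3,0.7,10.3],[-0.3,0.7,10.3],[-0.3,0.7,10.3]], delta_rot=[[0,0,0.004],[0,-0.005,0.004],[0,-0.005,0.004],[0,-0.005,0.004],[0,-0.005,0.004],[0,-0.005,0.004],[0,-0.005,0.004],[0,-0.005,0.004]])

```text
time: 18.87
tool_pos: [0.493, 0.3842, 0.0491]
tcp_rot: [-3.057, -0.711, -0.001]
wrist_force: [-0.3, -0.6, -0.9]
width: 0.996
```

Emit:
play_rows(slide=[[0,0,0],[0,0,0],[0,0,0],[0,0,0],[0,0,0],[0,0,0],[0,0,0],[0,0,0],[0,0,0]], delta_rot=[[0,0,0],[0,0,0],[0,0,0],[0,0,0],[0,0,0],[0,0,0],[0,0,0],[0,0,0],[0,0,0]], hand=0)

```text
time: 19.62
tool_pos: [0.4932, 0.3844, 0.0495]
tcp_rot: [-3.057, -0.711, -0.002]
wrist_force: [-0.9, -0.9, 3.6]
width: 0.199
```

```bash
python3 - <<'E'
from st import *
from fit import bp
print(s['tool_pos'].round(4),s['tcp_rot'].round(3))
t=bp([.531,-.0005,-.164],[-.003,.030]);print(t)
to(t[0],t[1],s['tool_pos'][2]+.006,-.164)
E
```

```text
[0.4932 0.3844 0.0495] [-3.057e+00 -7.110e-01 -2.000e-03]
[0.53293823 0.02958726]
slide cm [-12.09  33.59  -0.73]
rot [-0.002  -0.0032 -0.9498]
```

Emit:
play_rows(slide=[[0,0,-2.5],[0,0,-6],[0,0,-9.5],[-1,3,-11.5],[-2.5,7,-11.5],[-4,10.5,-11.5],[-5.5,14,-11.5],[-7,18,-11.5],[-8,22,-11.5],[-9,26,-11.5],[-10.5,29.5,-11.5],[-12.1,33.2,-11.5]], delta_rot=[[0,0,0],[0,0,0],[0,0,0],[0,0,-0.1],[0,0,-0.2],[0,0,-0.31],[0,0,-0.42],[0,0,-0.53],[0,0,-0.64],[0,0,-0.75],[0,0,-0.86],[0,0,-0.95]])

```text
time: 20.62
tool_pos: [0.5308, 0.031, 0.1629]
tcp_rot: [-2.388, -2.037, -0.004]
wrist_force: [0.3, 0.2, -0.7]
width: 0.203
```

```bash
python3 - <<'E'
from h import *
c=grab('scene');save(c,'s2',(150,150,500,350),2)
c=grab('side')
from st import *
print(s['tool_pos'].round(4),s['tcp_rot'].round(3))
to(.533,.0295,.0555,-.164)
E
```

```text
[0.5309 0.0272 0.1628] [-2.398e+00 -2.027e+00 -1.000e-03]
slide cm [ 0.25  0.18 10.73]
rot [-0.0005 -0.0011 -0.0032]
```

View pics/s2.png

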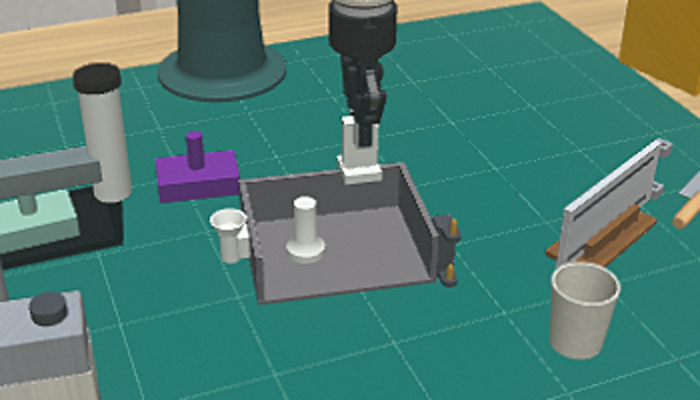

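Emit:
play_rows(slide=[[0.2,0.2,2],[0.2,0.2,4.5],[0.2,0.2,7],[0.2,0.2,8.8],[0.2,0.2,9.8],[0.2,0.2,10.3],[0.2,0.2,10.6],[0.2,0.2,10.8],[0.2,0.2,10.8],[0.2,0.2,10.8]], delta_rot=[[0,0,0],[0,0,0],[0,0,0],[0,0,0],[0,0,0],[0,0,0],[0,0,0],[0,0,0],[0,0,0],[0,0,0]])

```text
time: 21.55
tool_pos: [0.5344, 0.0291, 0.056]
tcp_rot: [2.399, 2.028, 0.004]
wrist_force: [-0.3, 0.5, -2.3]
width: 0.202
```

Emit:
play_rows(slide=[[0,0,0.1],[0,0,0.2],[0,0,0.2]], delta_rot=[[0,0,0],[0,0,0],[0,0,0]])

```text
time: 21.8
tool_pos: [0.5357, 0.0292, 0.0555]
tcp_rot: [2.398, 2.027, 0.007]
wrist_force: [-0.9, 0.7, 4.5]
width: 0.206
```

Emit:
play_rows(slide=[[0,0,0],[0,0,0],[0,0,0],[0,0,0],[0,0,-2],[0,0,-6],[0,0,-10],[2.5,1,-13],[6,2,-14],[9,3,-14],[12,4,-14],[15,5,-14]], delta_rot=[[0,0,0],[0,0,0],[0,0,0],[0,0,0],[0,0,0],[0,0,0],[0,0,0],[0,0,-0.06],[0,0,-0.16],[0,0,-0.26],[0,0,-0.36],[0,0,-0.46]], hand=0.75)

```text
time: 22.8
tool_pos: [0.6099, 0.1699, 0.1965]
tcp_rot: [1.866, 2.523, 0.007]
wrist_force: [1.6, -1.0, -1.2]
width: 0.751
```

```bash
python3 - <<'E'
from st import *
print(s['tool_pos'].round(4),s['width'])
a=grab('scene');b=grab('side');w=grab('wrist')
save(a,'s3',(150,150,500,350),2);save(b,'d3',(150,140,480,400),2.2);save(w,'w5')
import pickle;pickle.dump((a,b,w),open('g.pkl','wb'))
for n,c in(('scene',a),('side',b),('wrist',w)):
    p=cloud(c).reshape(-1,3);p=p[np.isfinite(p[:,2])]
    q=p[(abs(p[:,0]-.62)<.1)&(abs(p[:,1]-.34)<.14)&(p[:,2]>.088)&(p[:,2]<.108)]
    for _ in range(3):
        m=q[:,:2].mean(0);u,sv,vt=np.linalg.svd(q[:,:2]-m,full_matrices=False);d=vt[0]*np.sign(vt[0][1]);nrm=np.array([d[1],-d[0]])
        e=(q[:,:2]-m)@nrm;q=q[abs(e-np.median(e))<.007]
    t=(q[:,:2]-m)@d
    print(n,len(q),'yaw',np.arctan2(-d[0],d[1]).round(4),'ends',(m+d*np.percentile(t,.5)).round(4),(m+d*np.percentile(t,99.5)).round(4),'z',np.median(q[:,2]).round(4))
to(.623,.343,.15,.43)
E
```

```text
[0.6099 0.1699 0.1965] 0.7511159717275007
scene 302 yaw 0.4401 ends [0.6729 0.2352] [0.5729 0.4476] z 0.0967
side 517 yaw 0.4405 ends [0.6712 0.2361] [0.5696 0.4516] z 0.0985
wrist 3750 yaw 0.4369 ends [0.6692 0.236 ] [0.6208 0.3396] z 0.0991
slide cm [16.17  6.29  4.69]
rot [ 0.006   0.0006 -0.1326]
```

View pics/s3.png

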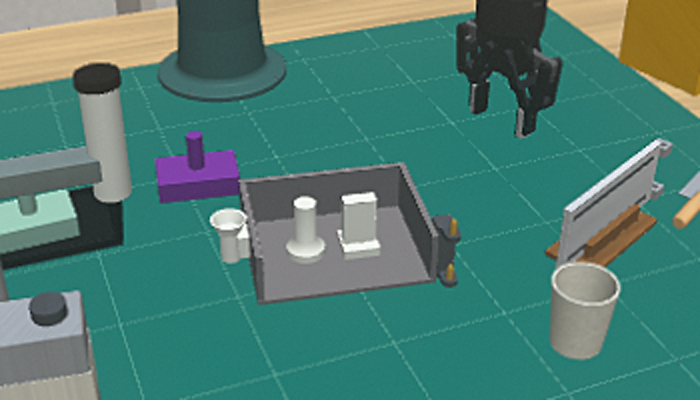

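View pics/w5.png

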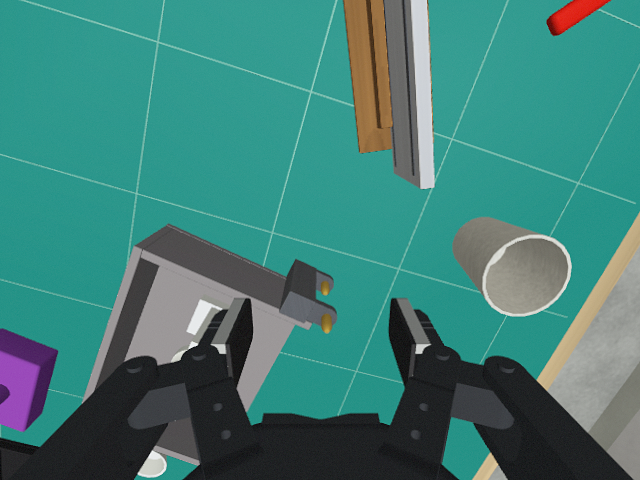

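Emit:
play_rows(slide=[[2.5,1,0],[6,2.5,0.5],[10,4,2],[14,5.5,4],[15.9,6.1,4.7],[15.9,6.1,4.7],[15.9,6.1,4.7],[15.9,6.1,4.7]], delta_rot=[[0.006,0,-0.05],[0.006,0,-0.1],[0.006,0,-0.14],[0.006,0,-0.14],[0.006,0,-0.14],[0.006,0,-0.14],[0.006,0,-0.14],[0.006,0,-0.14]])

```text
time: 23.62
tool_pos: [0.6217, 0.3389, 0.1484]
tcp_rot: [-1.691, -2.647, 0.005]
wrist_force: [0.4, 0.6, -0.2]
width: 0.75
```

```bash
python3 - <<'E'
from st import *
print(s['tool_pos'].round(4),s['width'])
w=grab('wrist')
save(w,'w6')
p=cloud(w).reshape(-1,3);p=p[np.isfinite(p[:,2])]
q=p[(abs(p[:,0]-.62)<.1)&(abs(p[:,1]-.34)<.14)&(p[:,2]>.092)&(p[:,2]<.106)]
for _ in range(3):
        m=q[:,:2].mean(0);u,sv,vt=np.linalg.svd(q[:,:2]-m,full_matrices=False);d=vt[0]*np.sign(vt[0][1]);nrm=np.array([d[1],-d[0]])
        e=(q[:,:2]-m)@nrm;q=q[abs(e-np.median(e))<.007]
t=(q[:,:2]-m)@d
print(len(q),'yaw',np.arctan2(-d[0],d[1]).round(4),'ends',(m+d*np.percentile(t,.5)).round(4),(m+d*np.percentile(t,99.5)).round(4),'z',np.median(q[:,2]).round(4), 'perp centre offset', ((np.percentile(e,1)+np.percentile(e,99))/2))
print('tool->line perp', (s['tool_pos'][:2]-m)@nrm)
to(.620,.341,.075,np.arctan2(-d[0],d[1]))
for t in['knuckle_top','knuckle_low','gate_top']: print(t,[(np.round(x['at'],1),x['conf']) for x in landmark_of(t,w)],)
E
```

```text
[0.6217 0.3389 0.1484] 0.7495213230798431
5480 yaw 0.4379 ends [0.6696 0.2384] [0.5797 0.4304] z 0.0993 perp centre offset -1.874157086492528e-05
tool->line perp -0.0007809075733672028
slide cm [ 0.27 -0.05  7.34]
rot [-0.0028  0.0011 -0.0037]
knuckle_top [(array([320.3,  66.8]), 0.93)]
knuckle_low [(array([320.6,  81.4]), 0.78)]
gate_top [(array([318.9, 270.3]), 0.95)]
```

View pics/w6.png

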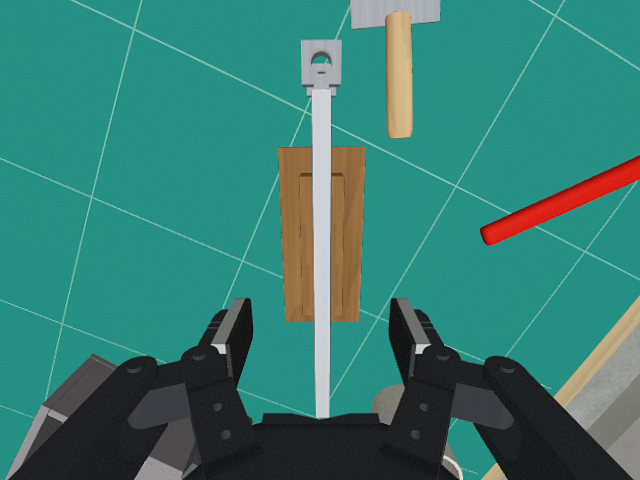

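Emit:
play_rows(slide=[[0.2,0,1.5],[0.2,0,3.5],[0.2,0,5.3],[0.2,0,6.5],[0.2,0,7.2],[0.2,0,7.4],[0.2,0,7.4],[0.2,0,7.4]], delta_rot=[[-0.002,0,-0.003],[-0.002,0,-0.003],[-0.002,0,-0.003],[-0.002,0,-0.003],[-0.002,0,-0.003],[-0.002,0,-0.003],[-0.002,0,-0.003],[-0.002,0,-0.003]])

```text
time: 24.48
tool_pos: [0.6227, 0.3408, 0.077]
tcp_rot: [1.688, 2.647, 0.004]
wrist_force: [-0.3, -0.3, 0.4]
width: 0.751
```

Emit:
play_rows(slide=[[0,0,0],[0,0,0],[0,0,0],[0,0,0],[0,0,0],[0,0,0],[0,0,0],[0,0,0],[0,0,0],[0,0,0]], delta_rot=[[0,0,0],[0,0,0],[0,0,0],[0,0,0],[0,0,0],[0,0,0],[0,0,0],[0,0,0],[0,0,0],[0,0,0]], hand=0, force=90)

```text
time: 25.32
tool_pos: [0.6228, 0.3409, 0.0777]
tcp_rot: [1.688, 2.647, 0.005]
wrist_force: [-1.5, -0.9, 5.2]
width: 0.1
```

```bash
python3 - <<'E'
from st import *
print(s['tool_pos'].round(4),s['tcp_rot'],s['width'],s['wrist_force'])
w=grab('wrist')
save(w,'w7')
for t in['knuckle_top','knuckle_low','gate_top']: print(t,[(np.round(x['at'],1),x['conf']) for x in landmark_of(t,w)],)
to(s['tool_pos'][0],s['tool_pos'][1],.2,.437)
E
```

```text
[0.6228 0.3409 0.0777] [1.68764991 2.64699985 0.00490158] 0.09979914088912095 [-1.52334413 -0.90491934  5.19902125]
knuckle_top [(array([320.3,  35.6]), 0.67)]
knuckle_low [(array([319.2,  69.1]), 0.74)]
gate_top [(array([319.6, 343.6]), 0.88)]
slide cm [ -0.     0.05 -12.23]
rot [ 0.0039  0.0003 -0.0014]
```

View pics/w7.png

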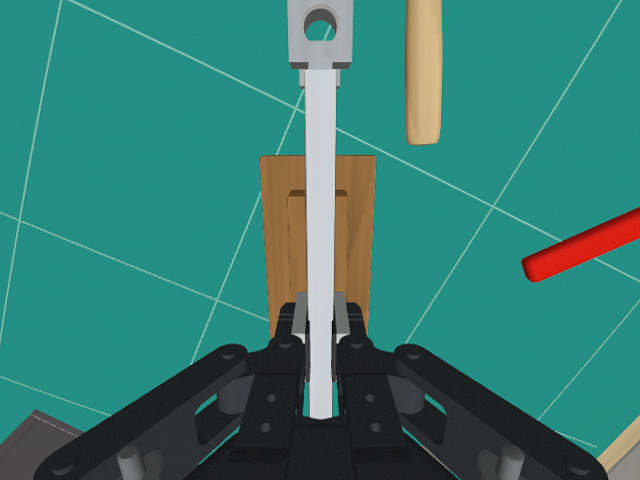

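Emit:
play_rows(slide=[[0,0,-0.5],[0,0,-1.5],[0,0,-3],[0,0,-5],[0,0,-7],[0,0,-9],[0,0,-11],[0,0,-12],[0,0,-12.2],[0,0,-12.2]], delta_rot=[[0,0,0],[0,0,0],[0,0,0],[0.004,0,0],[0.004,0,0],[0.004,0,0],[0.004,0,0],[0.004,0,0],[0.004,0,0],[0.004,0,0]])

```text
time: 26.35
tool_pos: [0.6229, 0.341, 0.2011]
tcp_rot: [1.688, 2.648, 0.003]
wrist_force: [-0.4, -0.2, -1.9]
width: 0.1
```

```bash
python3 - <<'E'
from st import *
print(s['tool_pos'].round(4),s['tcp_rot'],s['width'],s['wrist_force'])
w=grab('wrist');import pickle;pickle.dump(w,open('g2.pkl','wb'))
save(w,'w8',(240,0,400,120),5)
a=grab('side');save(a,'d4',(150,140,480,400),2.2)
E
```

```text
[0.6229 0.341  0.2011] [1.68812597 2.6477801  0.00298208] 0.09982207748784151 [-0.43006871 -0.24033591 -1.9192575 ]
```

View pics/w8.png

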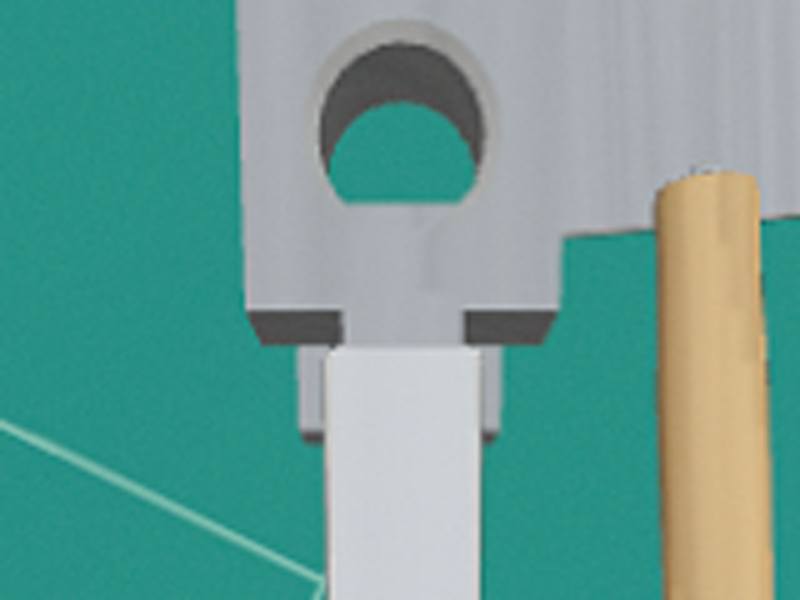

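View pics/d4.png

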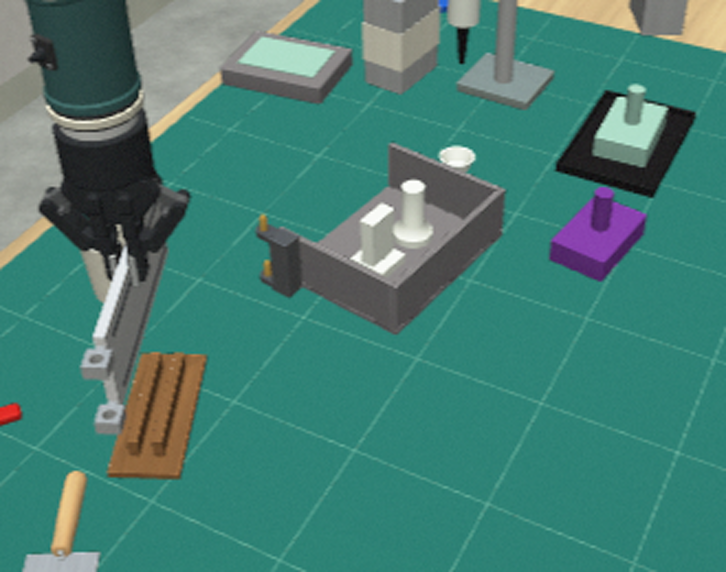

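```bash
cat > gate.py <<'E'
from st import *
from fit import *
BOX=np.array([.531,-.0006,-.164])
def ktool(w,uv,zt=-.0103):
    # position in tool frame of pixel at tool z zt
    he=np.array(w['hand_eye']);p=cv2.undistortPoints(np.array(uv,float).reshape(-1,1,2),K(w),np.array([w['k1'],0,0,0.]))[:,0]
    d=np.c_[p[:,0],-p[:,1],-np.ones(len(p))]@he[:3,:3].T;o=he[:3,3];return o+d*((zt-o[2])/d[:,2])[:,None]
def tcp_for(k,hinge,yaw):
    # world xy of TCP so that knuckle (tool kx,ky) is at hinge
    x=np.array([-np.sin(yaw),np.cos(yaw)]);y=np.array([np.cos(yaw),np.sin(yaw)])
    return hinge-k[0]*x-k[1]*y
E
python3 - <<'E'
from gate import *
import pickle;w=pickle.load(open('g2.pkl','rb'))
k=ktool(w,[320.6,26])[0];print(k)
print('edge check', ktool(w,[[288,10],[352.4,10],[320.6,62]]))
h=bp(BOX,[.0895,.122]);print('hinge',h)
yaw=-.164+.35
out=h+.05*np.array([np.cos(-.164),np.sin(-.164)])
t=tcp_for(k,out,yaw);print('out tcp',t);to(t[0],t[1],.2011,yaw)
E
```

```text
[ 0.11476558  0.00024667 -0.0103    ]
edge check [[ 0.11939746 -0.01034632 -0.0103    ]
 [ 0.11938462  0.01058679 -0.0103    ]
 [ 0.10401123  0.00024021 -0.0103    ]]
hinge [0.63921753 0.10515073]
out tcp [ 0.70952775 -0.01584426]
slide cm [-36.    -7.06  -0.25]
rot [-0.0022  0.0006  0.2496]
```

Emit:
play_rows(slide=[[-1.5,-0.2,0],[-4.5,-0.8,0],[-8,-1.5,0],[-11.5,-2.2,0],[-15,-3,0],[-18.5,-3.7,0],[-22,-4.4,0],[-25.5,-5,0],[-29,-5.7,0],[-32,-6.3,0],[-34.5,-6.8,0],[-36,-7.1,0]], delta_rot=[[0,0,0.02],[0,0,0.04],[0,0,0.06],[0,0,0.08],[0,0,0.1],[0,0,0.12],[0,0,0.14],[0,0,0.16],[0,0,0.19],[0,0,0.22],[0,0,0.24],[0,0,0.25]])

```text
time: 27.45
tool_pos: [0.7084, -0.0202, 0.1964]
tcp_rot: [-2.009, -2.412, 0.008]
wrist_force: [-0.1, -0.7, -1.8]
width: 0.105
```

```bash
python3 - <<'E'
from h import *
w=grab('wrist');save(w,'w9')
from gate import *
print(s['tool_pos'].round(4),s['width'],s['wrist_force'])
k=[.1146,.0003];h=bp(BOX,[.0895,.122]);yaw=.186
out=h+.05*np.array([np.cos(-.164),np.sin(-.164)])
t=tcp_for(k,out,yaw);to(t[0],t[1],.1097,yaw)
E
```

```text
[ 0.709  -0.022   0.1966] 0.09868889631908227 [ 0.74439226 -2.14061717 -2.5351566 ]
slide cm [0.64 0.2  8.69]
rot [-0.0048  0.0032 -0.0053]
```

View pics/w9.png

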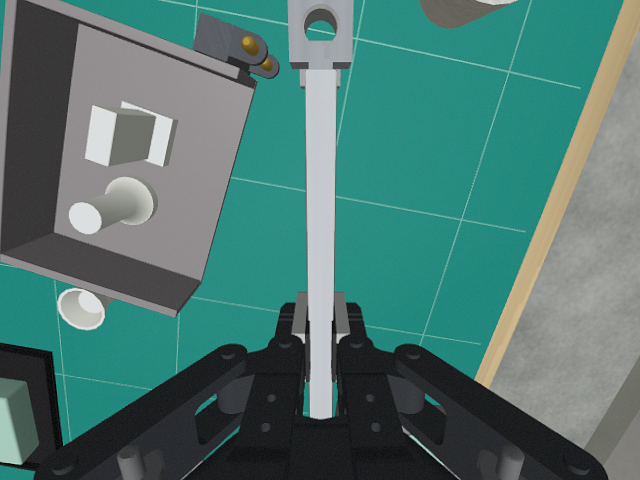

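Emit:
play_rows(slide=[[0.6,0.2,1],[0.6,0.2,2.5],[0.6,0.2,4.5],[0.6,0.2,6.5],[0.6,0.2,8],[0.6,0.2,8.6],[0.6,0.2,8.7],[0.6,0.2,8.7]], delta_rot=[[-0.004,0.003,-0.005],[-0.004,0.003,-0.005],[-0.004,0.003,-0.005],[-0.004,0.003,-0.005],[-0.004,0.003,-0.005],[-0.004,0.003,-0.005],[-0.004,0.003,-0.005],[-0.004,0.003,-0.005]])

```text
time: 28.17
tool_pos: [0.7091, -0.0152, 0.1087]
tcp_rot: [-2.004, -2.418, 0.002]
wrist_force: [0.7, 0.1, -2.2]
width: 0.102
```

```bash
python3 - <<'E'
from h import *
import time
w=grab('wrist');save(w,'w10',(160,0,400,160),3.3)
import pickle;pickle.dump(w,open('g3.pkl','wb'))
from gate import *
print(s['tool_pos'].round(4),s['tcp_rot'],s['width'],s['wrist_force'])
P=cloud(w).reshape(-1,3)
g=(P[:,0]>.4)&(P[:,0]<.66)&(P[:,1]>-.17)&(P[:,1]<.16)&(P[:,2]>.062)&(P[:,2]<.076)
v=fitbox(P[g],BOX);print(v); print(bp(v[0],[.0895,.122]))
for t in['pin_top','pin_low','knuckle_top']: print(t,[(np.round(x['at'],1),round(x['conf'],2)) for x in landmark_of(t,w)])
E
```

```text
[ 0.71   -0.0155  0.1101] [ 2.00482437e+00  2.41838680e+00 -2.55871543e-04] 0.09913990933613057 [ 0.62906724  0.05244642 -1.99457157]
(array([ 0.56949366, -0.00760938, -0.15007467]), np.int64(6120), np.float64(0.0010775006482548093))
[0.67622814 0.09963801]
pin_top [(array([209.1,  12.2]), 0.55)]
pin_low [(array([242. ,  54.3]), 0.95)]
knuckle_top [(array([320.9,  36.5]), 0.61)]
```

View pics/w10.png

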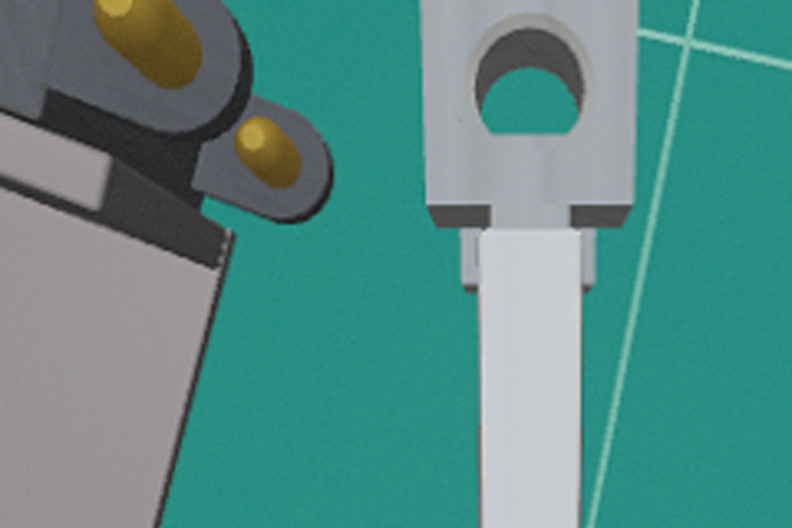

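```bash
python3 - <<'E'
from gate import *
import pickle;w=pickle.load(open('g3.pkl','rb'))
for uv,z in[((195.8,1),.096),((237.6,40.3),.030),((246,53.5),.010),((214.5,21),.076),((209,12.2),.076),((242,54.3),.010)]:
    print(uv,z,onz(w,uv,z)[0].round(4))
print('knuckle hole',onz(w,(160+530/3.3,83/3.3),s['tool_pos'][2]+.0103)[0].round(4), ktool(w,(160+530/3.3,83/3.3)))
print('box model hinge',bp(BOX,[.0895,.122]), 'wall corner',onz(w,(160+100/3.3,212/3.3),.07), bp(BOX,[.083,.1]))
print('proj',proj(w,[[*bp(BOX,[.0895,.122]),z] for z in(.096,.03,.01)]))
b=grab('side');a=grab('scene')
for c in(a,b):
    p=cloud(c).reshape(-1,3);g=(p[:,0]>.4)&(p[:,0]<.66)&(p[:,1]>-.15)&(p[:,1]<.15)&(p[:,2]>.062)&(p[:,2]<.078);v=fitbox(p[g],BOX);print(v)
save(b,'d5',(150,140,480,400),2.2)
E
```

```text
(195.8, 1) 0.096 [0.6382 0.1032 0.096 ]
(237.6, 40.3) 0.03 [0.6386 0.1044 0.03  ]
(246, 53.5) 0.01 [0.6395 0.1016 0.01  ]
(214.5, 21) 0.076 [0.6395 0.102  0.076 ]
(209, 12.2) 0.076 [0.6368 0.1049 0.076 ]
(242, 54.3) 0.01 [0.6371 0.1007 0.01  ]
knuckle hole [0.6881 0.0971 0.1218] [[ 0.11504221  0.00022622 -0.0103    ]]
box model hinge [0.63921753 0.10515073] wall corner [[0.62799401 0.08326346 0.07      ]] [0.6292129  0.08450715]
proj [[198.78127078  -4.20335703]
 [238.78306951  39.10401473]
 [246.20664212  47.16506226]]
(array([ 0.53003998, -0.00355268, -0.15404993]), np.int64(459), np.float64(0.0012069191272015805))
(array([ 5.31230431e-01, -2.28095094e-04, -1.63794905e-01]), np.int64(843), np.float64(0.0009647471901699353))
```

View pics/d5.png

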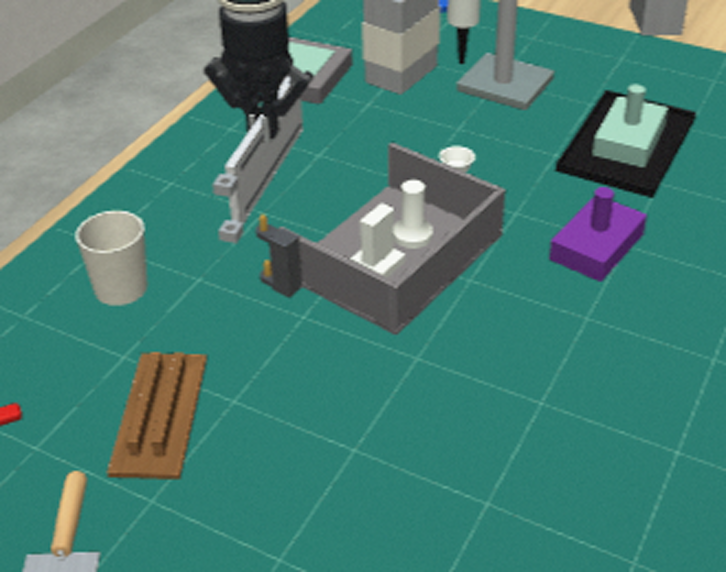

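```bash
python3 - <<'E'
from gate import *
p=s['tool_pos'];print(p.round(4))
t=tcp_for([.115,.0002],np.array([.6385,.104]),.186);print(t)
to(t[0],t[1],.1095,.186)
E
```

```text
[ 0.7105 -0.0162  0.1112]
[ 0.65957033 -0.00905344]
slide cm [ 1.64 -4.87  0.16]
rot [ 0.0017  0.0008 -0.0004]
```

Emit:
play_rows(slide=[[0.3,-0.8,0.1],[0.6,-1.7,0.1],[0.9,-2.6,0.1],[1.2,-3.5,0.1],[1.45,-4.2,0.1],[1.6,-4.7,0.1],[1.6,-4.9,0.1],[1.6,-4.9,0.1],[1.6,-4.9,0.1]], delta_rot=[[0,0,0],[0,0,0],[0,0,0],[0,0,0],[0,0,0],[0,0,0],[0,0,0],[0,0,0],[0,0,0]])

```text
time: 29.22
tool_pos: [0.6596, -0.0095, 0.1103]
tcp_rot: [2.005, 2.416, 0.002]
wrist_force: [0.4, 0.2, -2.8]
width: 0.097
```

```bash
cat > kn.py <<'E'
from h import *
import sys
w=grab('wrist');save(w,sys.argv[1],(250,0,390,110),5.5)
import pickle;pickle.dump(w,open('g4.pkl','wb'))
from gate import *
print(s['tool_pos'].round(4),s['tcp_rot'].round(4),s['width'],s['wrist_force'].round(1))
E
python3 kn.py w11
```

```text
[ 0.6597 -0.0096  0.1103] [2.0046e+00 2.4160e+00 1.8000e-03] 0.09796677464534462 [ 0.3  0.  -2.8]
```

View pics/w11.png

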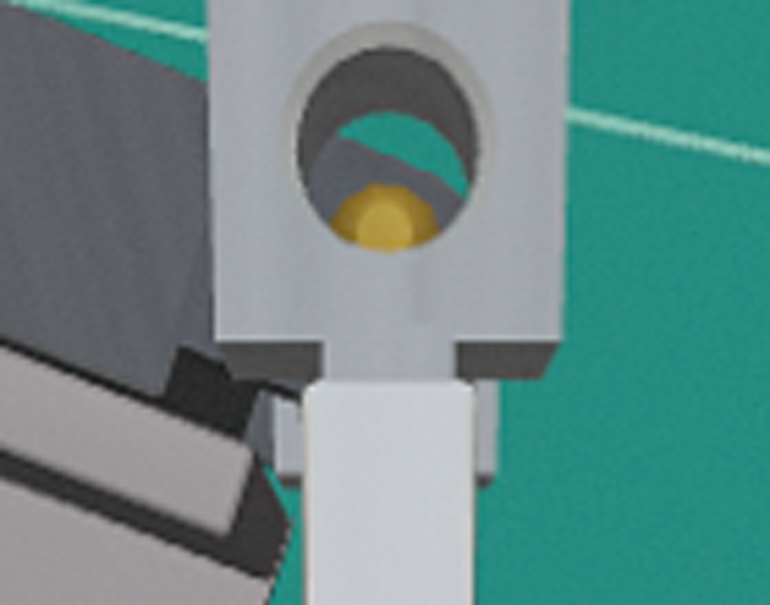

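```bash
python3 - <<'E'
from gate import *
import pickle;w=pickle.load(open('g4.pkl','rb'))
print('pin',ktool(w,(250+386/5.5,226/5.5),s['tool_pos'][2]-.096)[0].round(4))
for r in(140,147): print('hole',ktool(w,(250+389/5.5,r/5.5),-.0103)[0].round(4))
print('hole bottom rim vis top (row112) at tool z +.0037', ktool(w,[(250+389/5.5,112/5.5)],.0037).round(4))
print('top rim', ktool(w,[(250+389/5.5,45/5.5),(250+389/5.5,250/5.5),(250+298/5.5,147/5.5),(250+480/5.5,147/5.5)],-.0103).round(4))
E
```

```text
pin [1.158e-01 1.000e-04 1.430e-02]
hole [ 0.115   0.0003 -0.0103]
hole [ 0.1146  0.0003 -0.0103]
hole bottom rim vis top (row112) at tool z +.0037 [[0.1202 0.0003 0.0037]]
top rim [[ 0.1199  0.0003 -0.0103]
 [ 0.109   0.0003 -0.0103]
 [ 0.1146 -0.0052 -0.0103]
 [ 0.1146  0.0057 -0.0103]]
```

Emit:
play_rows(slide=[[0.1,0,0],[0.1,0,0.2],[0.1,0,0.4],[0.1,0,0.6],[0.1,0,0.8],[0.1,0,0.9],[0.1,0,0.9],[0.1,0,0.9]], delta_rot=[[0,0,0],[0,0,0],[0,0,0],[0,0,0],[0,0,0],[0,0,0],[0,0,0],[0,0,0]])

```text
time: 29.93
tool_pos: [0.6595, -0.0086, 0.101]
tcp_rot: [2.005, 2.416, 0.001]
wrist_force: [0.0, -0.0, -3.1]
width: 0.099
```

```bash
python3 kn.py w12; python3 - <<'E'
from gate import *
t=tcp_for([.1146,.0002],np.array([.6385,.104]),.186);print(t)
to(s['tool_pos'][0],s['tool_pos'][1],.09,.186)
E
```

```text
[ 0.6596 -0.0086  0.1012] [2.0046e+00 2.4161e+00 1.7000e-03] 0.10032749251482292 [-0.8 -0.1 -3. ]
[ 0.65949636 -0.00866034]
slide cm [ 0.   -0.    1.12]
rot [ 0.0022  0.001  -0.0004]
```

View pics/w12.png

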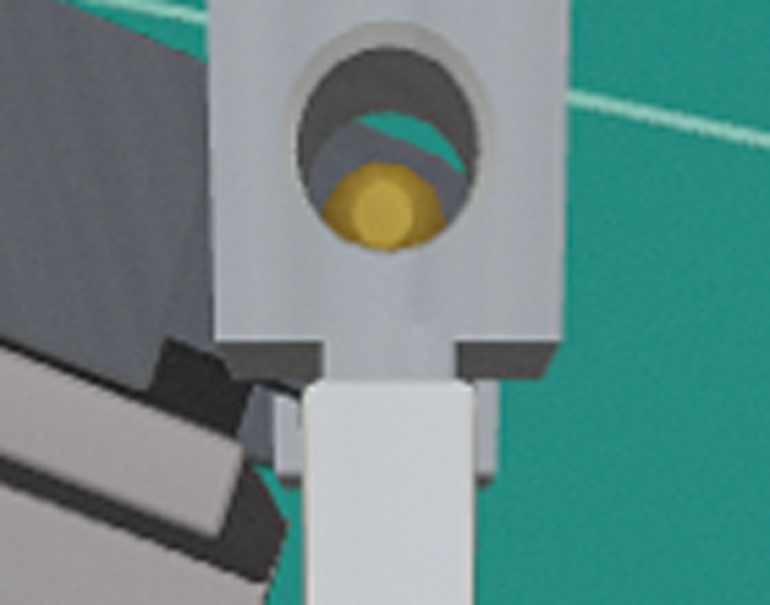

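```bash
python3 - <<'E'
from gate import *
import pickle;w=pickle.load(open('g4.pkl','rb'))
print('pin',ktool(w,[(250+384/5.5,213/5.5)],.0052)[0].round(4))
print('disc',ktool(w,[(250+355/5.5,213/5.5),(250+413/5.5,213/5.5)],.0052).round(4))
E
```

```text
pin [ 0.1146 -0.      0.0052]
disc [[ 0.1146 -0.002   0.0052]
 [ 0.1146  0.0019  0.0052]]
```

Emit:
play_rows(slide=[[0,-0.03,0.15],[0,-0.03,0.35],[0,-0.03,0.55],[0,-0.03,0.75],[0,-0.03,0.95],[0,-0.03,1.1],[0,-0.03,1.1],[0,-0.03,1.1]], delta_rot=[[0.002,0,0],[0.002,0,0],[0.002,0,0],[0.002,0,0],[0.002,0,0],[0.002,0,0],[0.002,0,0],[0.002,0,0]])

```text
time: 30.65
tool_pos: [0.6592, -0.0087, 0.09]
tcp_rot: [2.006, 2.417, -0.001]
wrist_force: [-0.2, -0.1, -3.5]
width: 0.096
```

```bash
python3 kn.py w13
```

```text
[ 0.6593 -0.0087  0.0902] [ 2.0054e+00  2.4170e+00 -7.0000e-04] 0.09881704774111513 [-0.2 -0.6 -1.8]
```

View pics/w13.png

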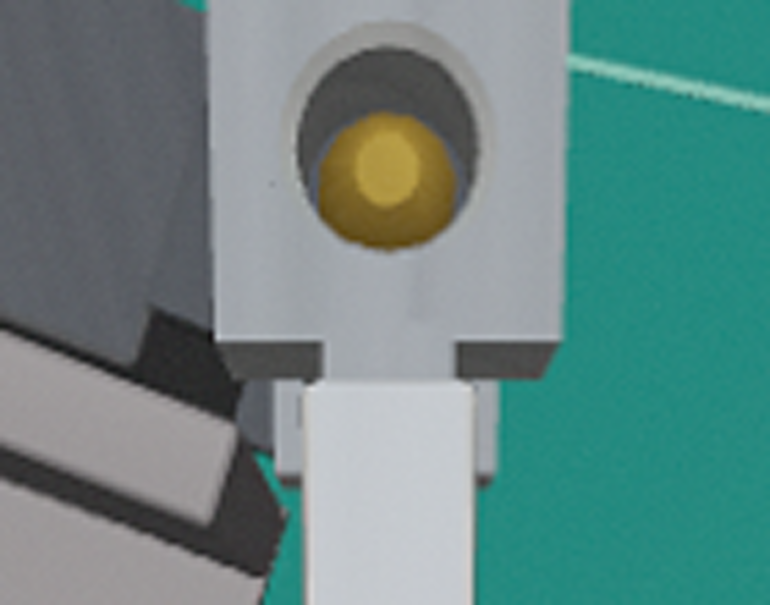

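Pin is inside the hole. Continue down about 10 mm.

Emit:
play_rows(slide=[[0,0,0.15],[0,0,0.3],[0,0,0.45],[0,0,0.6],[0,0,0.75],[0,0,0.9],[0,0,1.0],[0,0,1.0],[0,0,1.0]], delta_rot=[[0,0,0],[0,0,0],[0,0,0],[0,0,0],[0,0,0],[0,0,0],[0,0,0],[0,0,0],[0,0,0]])

```text
time: 31.45
tool_pos: [0.6593, -0.0087, 0.0801]
tcp_rot: [2.005, 2.417, -0.001]
wrist_force: [0.5, 0.4, -2.4]
width: 0.094
```

Emit:
play_rows(slide=[[0,0,0.1],[0,0,0.15],[0,0,0.15]], delta_rot=[[0,0,0],[0,0,0],[0,0,0]])

```text
time: 31.7
tool_pos: [0.6597, -0.0087, 0.0792]
tcp_rot: [2.005, 2.417, 0.0]
wrist_force: [-0.2, -0.9, 0.7]
width: 0.102
```

```bash
python3 kn.py w14
```

```text
[ 0.6597 -0.0088  0.0792] [2.0053e+00 2.4165e+00 1.0000e-04] 0.09624435882884547 [-0.1 -0.7  0.5]
```

View pics/w14.png

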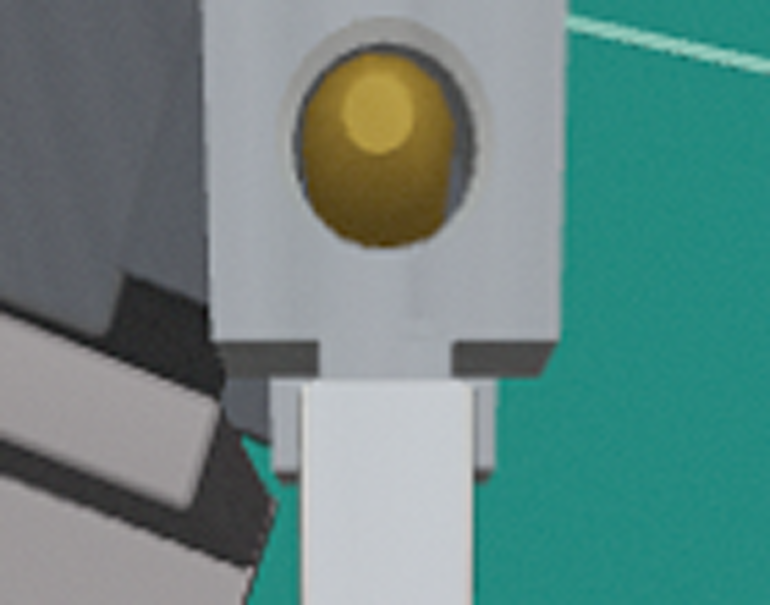

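Emit:
play_rows(slide=[[0,0,0],[0,0,0],[0,0,0],[0,0,0],[0,0,-1],[0,0,-3],[0,0,-5],[0,0,-7],[0,0,-9],[0,0,-11],[0,0,-11],[0,0,-11]], delta_rot=[[0,0,0],[0,0,0],[0,0,0],[0,0,0],[0,0,0],[0,0,0],[0,0,0],[0,0,0],[0,0,0],[0,0,0],[0,0,0],[0,0,0]], hand=0.5)

```text
time: 32.75
tool_pos: [0.6609, -0.0087, 0.1918]
tcp_rot: [2.003, 2.414, 0.004]
wrist_force: [-0.2, 0.1, -0.0]
width: 0.503
```

```bash
python3 - <<'E'
from h import *
w=grab('wrist');save(w,'w15');a=grab('scene');save(a,'s5',(150,150,500,350),2);b=grab('side');save(b,'d6',(150,140,480,400),2.2)
from gate import *
print(s['tool_pos'].round(4),s['wrist_force'].round(1))
for c in(w,a,b):
    p=cloud(c).reshape(-1,3);p=p[np.isfinite(p[:,2])];q=p[(p[:,0]>.6)&(p[:,0]<.76)&(p[:,1]>-.15)&(p[:,1]<.1)&(p[:,2]>.092)&(p[:,2]<.11)]
    if len(q)>20:
        m=q[:,:2].mean(0);vt=np.linalg.svd(q[:,:2]-m,full_matrices=False)[2];d=vt[0]*np.sign(vt[0][1]);t=(q[:,:2]-m)@d
        print(len(q),'yaw',np.arctan2(-d[0],d[1]).round(4),(m+d*np.percentile(t,.5)).round(4),(m+d*np.percentile(t,99.5)).round(4),np.median(q[:,2]))
E
```

```text
[ 0.6586 -0.0086  0.1878] [-0.2  0.6  0.3]
3834 yaw 0.2204 [ 0.6885 -0.1203] [0.6393 0.0993] 0.09839180298306159
376 yaw 0.2169 [ 0.689  -0.1217] [0.6407 0.0976] 0.09535928960847473
244 yaw 0.2243 [ 0.6902 -0.1192] [0.6409 0.0969] 0.09793355520570829
```

View pics/w15.png

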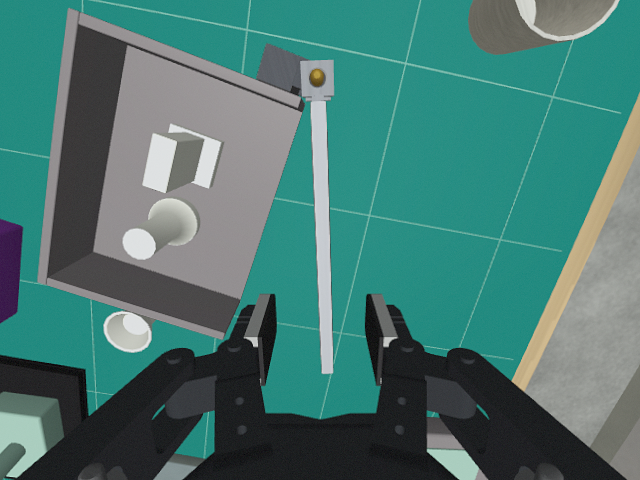

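View pics/d6.png

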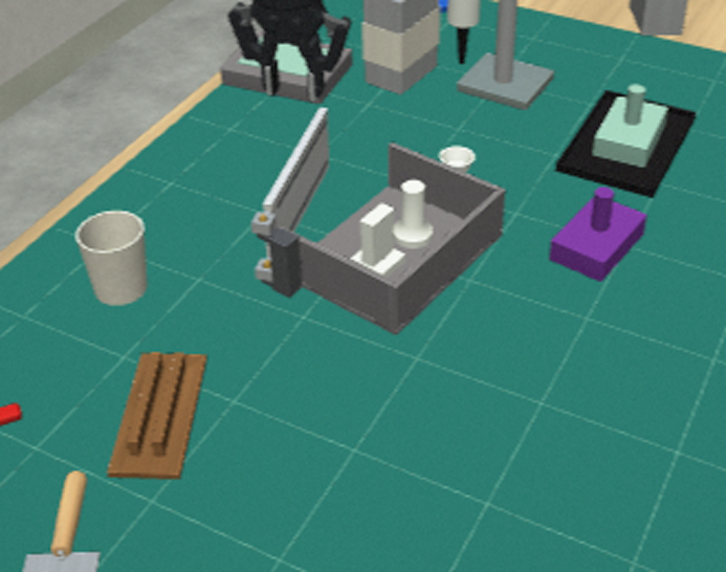

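```bash
python3 - <<'E'
from gate import *
t=bp(BOX,[.222,-.07]);print(t);to(t[0],t[1],.188,-.164)
E
```

```text
[ 0.73859262 -0.10590576]
slide cm [-11.04   6.07  -0.02]
rot [-0.0013  0.0008  0.3496]
```

Emit:
play_rows(slide=[[-1.5,1,0],[-4,2.5,0],[-7,4,0],[-9.5,5.5,0],[-11,6.1,0],[-11,6.1,2],[-11,6.1,4.5],[-11,6.1,7],[-11,6.1,9.5],[-11,6.1,11.5],[-11,6.1,12.3],[-11,6.1,12.3]], delta_rot=[[0,0,0.08],[0,0,0.16],[0,0,0.24],[0,0,0.32],[0,0,0.35],[0,0,0.35],[0,0,0.35],[0,0,0.35],[0,0,0.35],[0,0,0.35],[0,0,0.35],[0,0,0.35]], hand=0, force=40)

```text
time: 33.9
tool_pos: [0.7352, -0.1049, 0.0595]
tcp_rot: [-2.391, -2.027, 0.011]
wrist_force: [0.5, -0.1, -0.6]
width: -0.0
```

```bash
python3 - <<'E'
from gate import *
print(s['tool_pos'].round(4),s['width'])
t=bp(BOX,[.13,-.07]);to(t[0],t[1],.065,-.164)
t=bp(BOX,[.110,-.07]);to(t[0],t[1],.065,-.164)
w=grab('wrist');save(w,'w16')
E
```

```text
[ 0.7352 -0.1049  0.0595] -0.00015304847108442513
slide cm [-0.05 -8.85 -0.46]
rot [-0.0098  0.0009 -0.0004]
slide cm [ -0.05 -10.85  -0.44]
rot [-0.0098  0.0009 -0.0004]
```

View pics/w16.png

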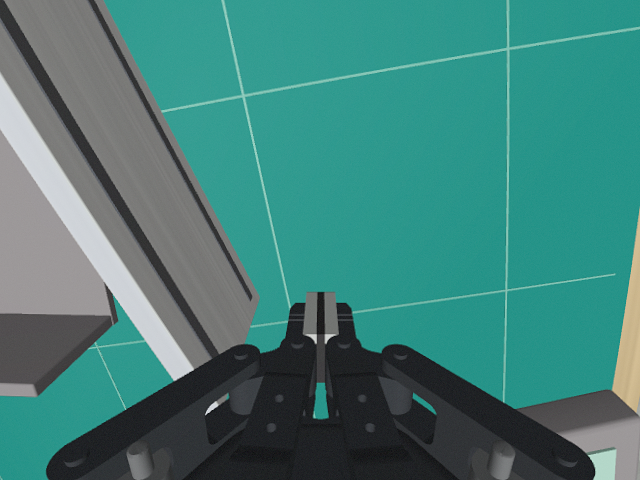

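Emit:
play_rows(slide=[[0,-0.5,-0.5],[0,-1.3,-1],[0,-2.2,-1],[0,-3.1,-1],[0,-4,-1],[0,-4.9,-1],[0,-5.8,-1],[0,-6.7,-1],[0,-7.5,-1],[0,-8.3,-1],[0,-8.8,-1],[0,-8.8,-1]], delta_rot=[[0,0,0],[-0.01,0,0],[-0.01,0,0],[-0.01,0,0],[-0.01,0,0],[-0.01,0,0],[-0.01,0,0],[-0.01,0,0],[-0.01,0,0],[-0.01,0,0],[-0.01,0,0],[-0.01,0,0]])

```text
time: 34.95
tool_pos: [0.6488, -0.0906, 0.0724]
tcp_rot: [2.394, 2.03, 0.002]
wrist_force: [-0.2, 0.2, -0.5]
width: 0.001
```

```bash
cat > gy.py <<'E'
from h import *
import sys
n=sys.argv[1]
a=grab('scene');save(a,'s'+n,(150,150,500,350),2);b=grab('side');save(b,'d'+n,(150,140,480,400),2.2)
from gate import *
print(s['tool_pos'].round(4),s['wrist_force'].round(1))
for c in(a,b):
    p=cloud(c).reshape(-1,3);p=p[np.isfinite(p[:,2])]
    g=(p[:,0]>.4)&(p[:,0]<.7)&(p[:,1]>-.3)&(p[:,1]<.15)&(p[:,2]>.062)&(p[:,2]<.078);print('box',fitbox(p[g],BOX)[0].round(4))
    q=p[(p[:,0]>.57)&(p[:,0]<.76)&(p[:,1]>-.17)&(p[:,1]<.1)&(p[:,2]>.092)&(p[:,2]<.106)]
    if len(q)>20:
        m=q[:,:2].mean(0);vt=np.linalg.svd(q[:,:2]-m,full_matrices=False)[2];d=vt[0]*np.sign(vt[0][1]);t=(q[:,:2]-m)@d
        print(len(q),'yaw',np.arctan2(-d[0],d[1]).round(4),(m+d*np.percentile(t,.5)).round(4),(m+d*np.percentile(t,99.5)).round(4),np.median(q[:,2]))
E
python3 gy.py 7
```

```text
[ 0.6502 -0.0908  0.0728] [ 0.8 -1.  -0.1]
box [ 0.5317 -0.0045 -0.1859]
350 yaw -0.0149 [ 0.6329 -0.128 ] [0.6363 0.0958] 0.09578433167177475
box [ 0.5314  0.     -0.1646]
325 yaw -0.0008 [ 0.6359 -0.1243] [0.6361 0.0972] 0.0975970041008356
```

View pics/d7.png

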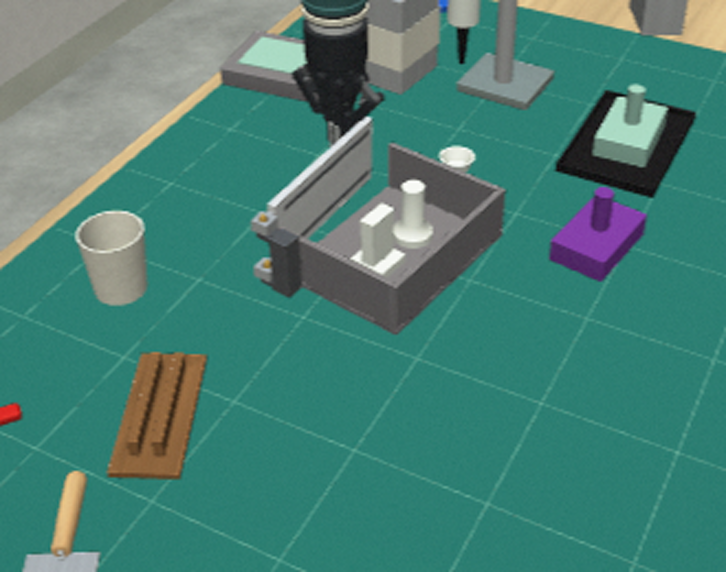

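Emit:
play_rows(slide=[[0,-0.4,0],[0,-0.8,0],[0,-1.2,0],[0,-1.6,0],[0,-2,0],[0,-2.4,0],[0,-2.7,0],[0,-2.8,0],[0,-2.9,0]], delta_rot=[[0,0,0],[0,0,0],[0,0,0],[0,0,0],[0,0,0],[0,0,0],[0,0,0],[0,0,0],[0,0,0]])

```text
time: 35.8
tool_pos: [0.6221, -0.0863, 0.0729]
tcp_rot: [2.392, 2.028, 0.005]
wrist_force: [3.1, -1.1, -2.2]
width: -0.002
```

```bash
python3 gy.py 8
```

```text
[ 0.622  -0.0862  0.0728] [ 1.9 -0.9 -0.9]
box [ 0.532  -0.0041 -0.1618]
350 yaw -0.1507 [ 0.6028 -0.1249] [0.6353 0.0885] 0.09586246816502825
box [ 5.306e-01  4.000e-04 -1.663e-01]
341 yaw -0.1454 [ 0.6034 -0.1222] [0.6358 0.0993] 0.09782180955597752
```

Emit:
play_rows(slide=[[0,-0.1,0],[0,-0.2,0],[0,-0.3,0],[0,-0.35,0],[0,-0.35,0]], delta_rot=[[0,0,0],[0,0,0],[0,0,0],[0,0,0],[0,0,0]])

```text
time: 36.32
tool_pos: [0.6187, -0.0858, 0.073]
tcp_rot: [2.392, 2.028, 0.005]
wrist_force: [2.3, -1.1, -0.8]
width: 0.0
```

```bash
python3 gy.py 9
```

```text
[ 0.6187 -0.0858  0.0729] [ 3.1 -1.5 -1. ]
box [ 0.5299 -0.0029 -0.1752]
343 yaw -0.155 [ 0.5995 -0.1259] [0.6346 0.099 ] 0.09588322721050913
box [ 0.528   0.0016 -0.1755]
352 yaw -0.1544 [ 0.5998 -0.1214] [0.6337 0.0962] 0.09764151831348816
```

View pics/d9.png

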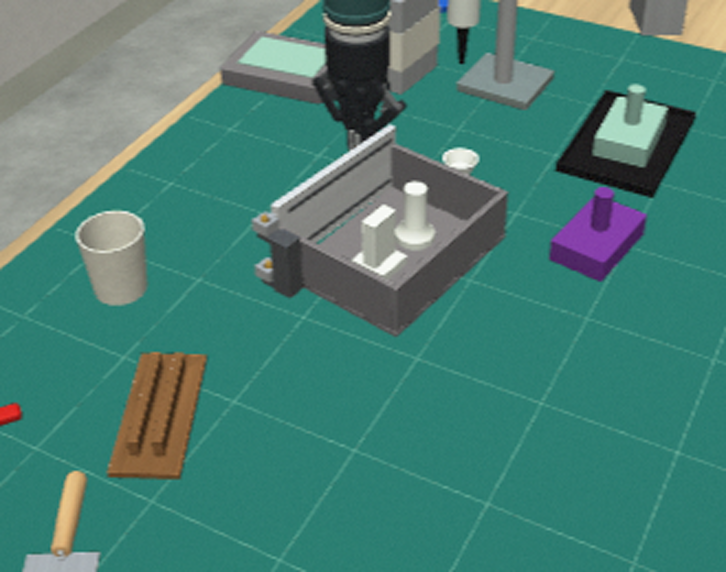

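Emit:
play_rows(slide=[[0,0.8,0],[0,2,0],[0,4,-1],[0,4,-4],[0,4,-7.5],[0,4,-11],[2,3,-13],[5,1,-13],[8,-2,-13],[11,-5,-13],[14,-8,-13],[17,-10,-13]], delta_rot=[[0,0,0],[0,0,0],[0,0,0],[0,0,0],[0,0,0],[0,0,0],[0,0,-0.1],[0,0,-0.22],[0,0,-0.34],[0,0,-0.46],[0,0,-0.58],[0,0,-0.7]])

```text
time: 37.42
tool_pos: [0.5444, 0.0999, 0.2018]
tcp_rot: [1.546, 2.731, -0.001]
wrist_force: [-0.5, 0.6, -0.1]
width: -0.001
```

```bash
python3 gy.py 10; python3 - <<'E'
from h import *
b=grab('side');a=grab('scene')
n={'scene':a,'side':b}
for k,c in n.items():
  for t,z in(('nozzle_tip',.115),('box_cup',.07)):
    print(k,t,[(onz(c,x['at'],z)[0].round(4)[:2],np.round(x['at'],1),round(x['conf'],2)) for x in landmark_of(t,c)])
save(a,'s10n',(120,150,300,310),4.4);save(b,'d10n',(310,80,450,240),5)
import pickle;pickle.dump((a,b),open('n.pkl','wb'))
E
```

```text
[0.5439 0.103  0.2018] [ 0.9 -0.7  0.2]
box [ 0.5276 -0.0025 -0.1908]
365 yaw -0.0995 [ 0.6162 -0.1204] [0.6371 0.0892] 0.09549902218894468
box [ 0.528   0.0017 -0.1797]
209 yaw -0.0992 [ 0.6151 -0.1226] [0.6371 0.0988] 0.09798322453722907
scene nozzle_tip [(array([ 0.5592, -0.2673]), array([208.6, 268.2]), 0.72)]
scene box_cup [(array([ 0.5016, -0.1256]), array([265. , 257.4]), 0.69)]
side nozzle_tip [(array([ 0.5777, -0.2766]), array([357. , 166.3]), 0.86)]
side box_cup [(array([ 0.504 , -0.1253]), array([358.3, 212.8]), 0.79), (array([ 0.3594, -0.3669]), array([438.3, 182.7]), 0.29)]
```

View pics/s10n.png

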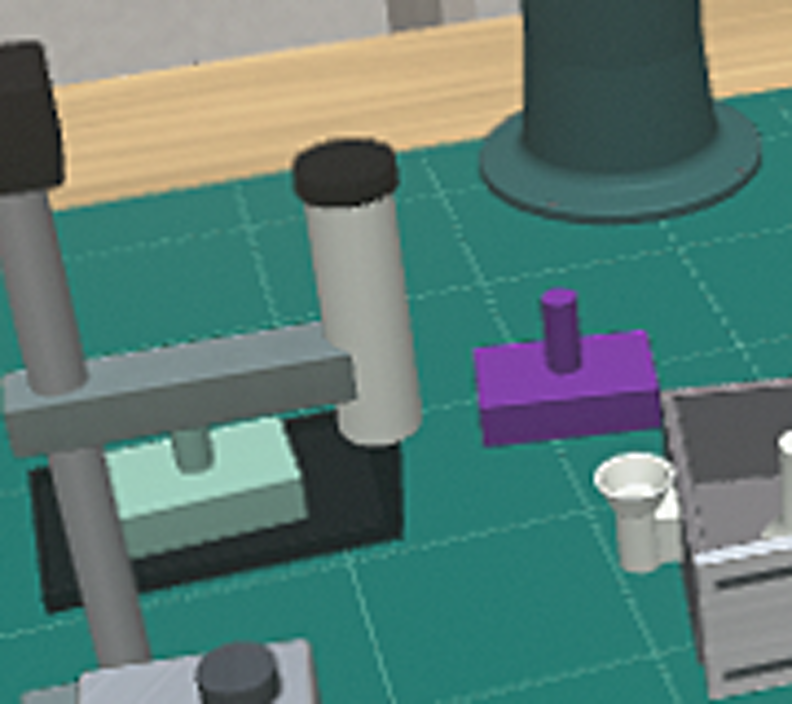

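View pics/d10n.png

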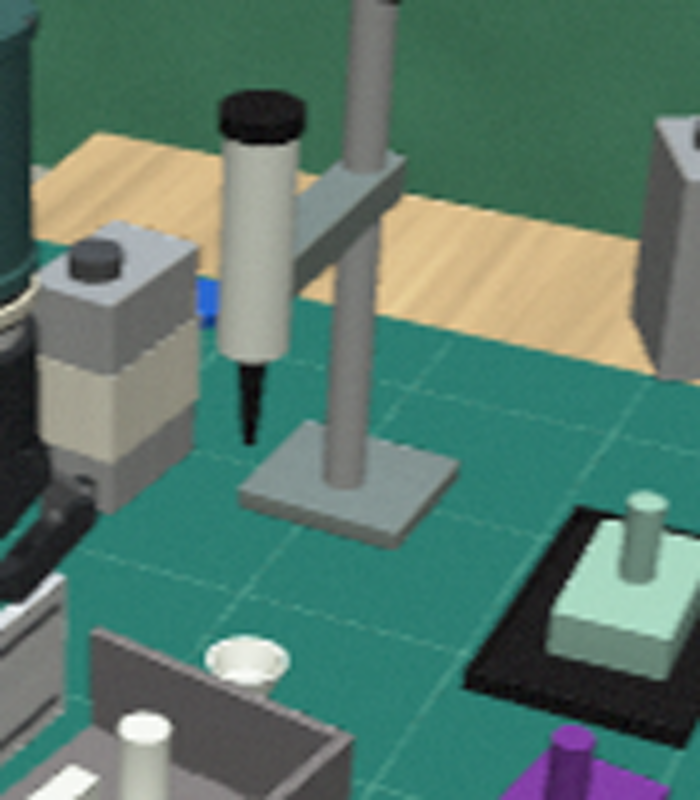

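```bash
python3 - <<'E'
from fit import *
import pickle
a,b=pickle.load(open('n.pkl','rb'))
im=a['image'][230:300,170:250][:,:,::-1].astype(float);cv2.imwrite('pics/nz.png',cv2.resize((im*3).clip(0,255).astype(np.uint8),None,fx=8,fy=8,interpolation=cv2.INTER_CUBIC))
Q=[]
for c in(a,b):
    p=cloud(c).reshape(-1,3);p=p[np.isfinite(p[:,2])]
    for z0,z1,nm in((.21,.30,'barrel'),(.18,.198,'barlow'),(.118,.17,'noz')):
        q=p[(abs(p[:,0]-.566)<.035)&(abs(p[:,1]+.266)<.03)&(p[:,2]>z0)&(p[:,2]<z1)]
        if len(q)<20: print('few',nm);continue
        if nm!='noz':
            r=.0215
            f=least_squares(lambda v:np.hypot(q[:,0]-v[0],q[:,1]-v[1])-v[2],[.566,-.266,r],loss='soft_l1',f_scale=.002,bounds=([.5,-.3,.020],[.6,-.2,.0231])).x
            print(nm,len(q),f.round(4))
        else:
            cam=c['W'][:3,3];d=cam[:2]-q[:,:2].mean(0);d/=np.linalg.norm(d)
            print(nm,len(q),q.mean(0).round(4),'dir',d.round(2),'z lo',q[:,2].min())
print('side tip',onz(b,(359.6,168.6),.115))
E
```

```text
barrel 870 [ 0.5602 -0.2667  0.0223]
barlow 143 [ 0.5624 -0.2659  0.0202]
noz 109 [ 0.568  -0.2664  0.1451] dir [ 0.99 -0.11] z lo 0.11808587464939524
barrel 485 [ 0.568  -0.2682  0.0217]
barlow 85 [ 0.5675 -0.2663  0.02  ]
noz 68 [ 0.5656 -0.2622  0.1477] dir [-0.39  0.92] z lo 0.11926720473643937
side tip [[ 0.56566185 -0.26803034  0.115     ]]
```

View pics/nz.png

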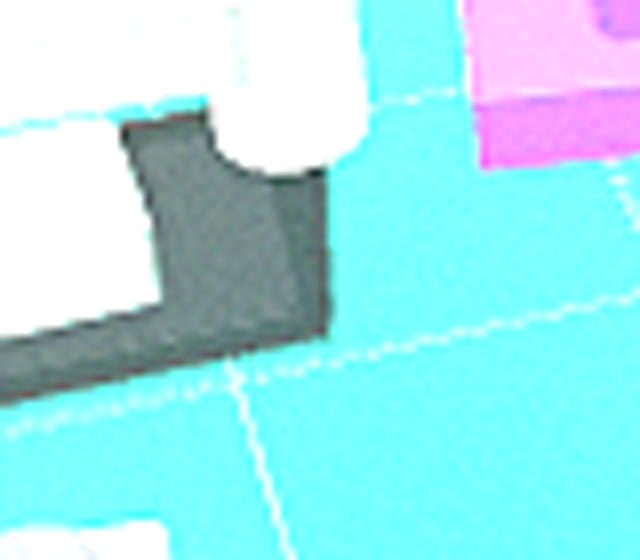

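```bash
python3 - <<'E'
from fit import *
import pickle
a,b=pickle.load(open('n.pkl','rb'))
L=[(.566,-.266,z) for z in(.115,.13,.145,.175,.3)]
print(proj(a,L).round(1),proj(b,L).round(1))
D=a['depth'];print(D[244:275:2,200:222:2].round(2))
P=cloud(a);m=(abs(P[...,0]-.566)<.035)&(abs(P[...,1]+.266)<.03)&(P[...,2]>.118)&(P[...,2]<.17);vv,uu=np.nonzero(m);print(uu.min(),uu.max(),vv.min(),vv.max())
E
```

```text
[[209.8 269.8]
 [209.  264.2]
 [208.1 258.6]
 [206.5 246.9]
 [199.  194.5]] [[359.2 168.9]
 [359.4 164.3]
 [359.6 159.7]
 [359.9 150.2]
 [361.6 108. ]]
[[1.05 1.04 1.04 1.04 1.05 1.05 1.05 1.06 1.39 1.39 1.39]
 [1.05 1.04 1.05 1.04 1.05 1.05 1.05 1.06 1.38 1.38 1.38]
 [1.05 1.05 1.05 1.05 1.05 1.05 1.05 1.37 1.37 1.37 1.38]
 [1.06 1.05 1.05 1.05 1.05 1.06 1.36 1.36 1.37 1.36 1.36]
 [1.35 1.35 1.07 1.07 1.07 1.07 1.36 1.36 1.36 1.36 1.36]
 [1.34 1.34 1.08 1.07 1.07 1.07 1.35 1.35 1.35 1.35 1.35]
 [1.33 1.34 1.33 1.08 1.07 1.08 1.34 1.34 1.34 1.34 1.34]
 [1.33 1.32 1.33 1.08 1.08 1.08 1.34 1.33 1.34 1.34 1.33]
 [1.32 1.32 1.32 1.08 1.08 1.09 1.33 1.32 1.33 1.33 1.33]
 [1.31 1.32 1.32 1.09 1.09 1.09 1.31 1.32 1.32 1.32 1.32]
 [1.3  1.3  1.31 1.3  1.09 1.09 1.31 1.32 1.31 1.31 1.31]
 [1.3  1.3  1.3  1.29 1.1  1.09 1.3  1.3  1.3  1.31 1.3 ]
 [1.29 1.29 1.29 1.29 1.09 1.1  1.29 1.3  1.3  1.3  1.3 ]
 [1.27 1.27 1.27 1.27 1.28 1.1  1.29 1.29 1.29 1.29 1.29]
 [1.27 1.27 1.27 1.28 1.28 1.28 1.29 1.28 1.28 1.28 1.28]
 [1.27 1.27 1.27 1.27 1.28 1.27 1.27 1.28 1.27 1.28 1.28]]
203 211 251 269
```

```bash
python3 - <<'E'
from gate import *
import pickle
a,b=pickle.load(open('n.pkl','rb'))
print(onz(a,(264.3,259.1),.07),onz(b,(359.4,212.4),.07))
for v in([.5278,.0005,-.180],):
    print(bp(v,[0,-.13]),bp(v,[0,.104]))
    t=bp(v,[0,.104]);to(t[0],t[1],.13,v[2]+np.pi/2)
print(s['q'].round(2))
for c in(a,b):
    p=cloud(c).reshape(-1,3);p=p[np.isfinite(p[:,2])]
    q=p[(p[:,0]>.57)&(p[:,0]<.76)&(p[:,1]>-.17)&(p[:,1]<.1)&(p[:,2]>.092)&(p[:,2]<.106)]
    m=q[:,:2].mean(0);vt=np.linalg.svd(q[:,:2]-m,full_matrices=False)[2];d=vt[0]*np.sign(vt[0][1]);print(np.arctan2(-d[0],d[1]))
E
```

```text
[[ 0.50773463 -0.12910414  0.07      ]] [[ 0.50209757 -0.12834889  0.07      ]]
[ 0.50452616 -0.12739968] [0.54641908 0.10281974]
slide cm [0.56 0.13 7.21]
rot [ 0.0011  0.0059 -0.8573]
[ 0.13  0.06  1.9  -0.    1.17 -0.4 ]
-0.1042963050878301
-0.09768838678663494
```

Emit:
play_rows(slide=[[0.2,0,0],[0.4,0.1,0],[0.6,0.1,0],[0.6,0.1,0],[0.6,0.1,1],[0.6,0.1,2],[0.6,0.1,4],[0.6,0.1,6],[0.6,0.1,7.2],[0.6,0.1,7.2]], delta_rot=[[0,0,-0.11],[0,0,-0.22],[0,0,-0.33],[0,0,-0.44],[0,0,-0.55],[0,0,-0.66],[0,0,-0.77],[0,0.006,-0.857],[0,0.006,-0.857],[0,0.006,-0.857]], hand=0.5, force=60)

```text
time: 38.65
tool_pos: [0.5439, 0.1016, 0.1265]
tcp_rot: [-0.289, -3.122, 0.001]
wrist_force: [-0.7, -0.3, 0.1]
width: 0.501
```

```bash
python3 - <<'E'
from h import *
w=grab('wrist');save(w,'w20')
from gate import *
print(s['tool_pos'].round(4),s['width'],s['q'].round(2))
t=bp([.5278,.0005,-.18],[0,.104]);to(t[0],t[1],.051,-.18+np.pi/2)
p=cloud(w).reshape(-1,3);p=p[np.isfinite(p[:,2])];g=(p[:,0]>.4)&(p[:,0]<.62)&(p[:,1]>-.2)&(p[:,1]<.15)&(p[:,2]>.062)&(p[:,2]<.078);print(fitbox(p[g],[.5278,.0005,-.18]))
E
```

```text
[0.5449 0.1019 0.1282] 0.49747085933822516 [ 0.14  0.14  1.97  0.    1.04 -1.25]
slide cm [-0.16  0.12  7.72]
rot [-0.0004 -0.0034 -0.0044]
(array([ 0.52628646,  0.00116026, -0.17845319]), np.int64(11131), np.float64(0.0009281615751484789))
```

View pics/w20.png

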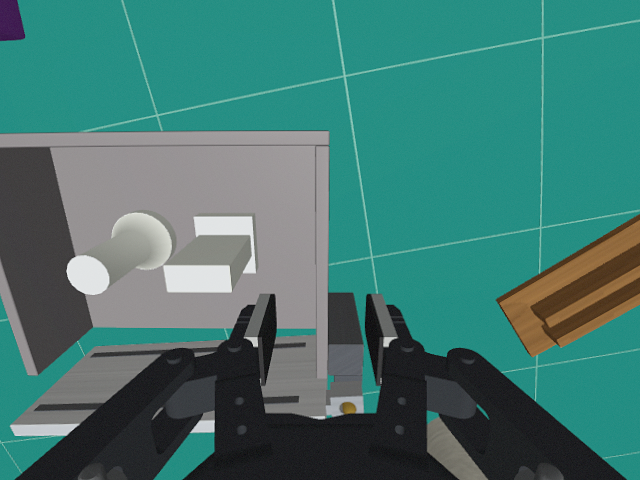

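Emit:
play_rows(slide=[[0,0.15,1],[0,0.15,3],[0,0.15,5],[0,0.15,6.5],[0,0.15,7.4],[0,0.15,7.7],[0,0.15,7.7],[0,0.15,7.7]], delta_rot=[[0,0,0],[0,0,0],[0,0,0],[0,0,0],[0,0,0],[0,0,0],[0,0,0],[0,0,0]])

```text
time: 39.37
tool_pos: [0.5459, 0.1036, 0.0522]
tcp_rot: [-0.29, -3.126, -0.0]
wrist_force: [-1.1, -0.6, 0.1]
width: 0.505
```

Emit:
play_rows(slide=[[0,0,0],[0,0,0],[0,0,0],[0,0,0],[0,0,0],[0,0,0],[0,0,0]], delta_rot=[[0,0,0],[0,0,0],[0,0,0],[0,0,0],[0,0,0],[0,0,0],[0,0,0]], hand=0, force=70)

```text
time: 39.95
tool_pos: [0.5469, 0.1033, 0.0536]
tcp_rot: [0.29, 3.128, 0.0]
wrist_force: [-1.2, -2.3, 6.0]
width: 0.082
```

```bash
python3 - <<'E'
from gate import *
p=s['tool_pos'];print(p.round(4),s['tcp_rot'].round(4),s['width'],s['wrist_force'].round(1))
to(p[0]+.061,p[1]-.1375,p[2])
E
python3 gy.py 11
```

```text
[0.5469 0.1033 0.0536] [2.9000e-01 3.1279e+00 4.0000e-04] 0.08192524695288887 [-1.2 -2.3  6. ]
slide cm [ -8.52 -12.39  -0.  ]
[0.5469 0.1033 0.0536] [-0.9 -1.4  6.3]
box [ 0.5282 -0.0017 -0.2046]
360 yaw -0.0986 [ 0.6158 -0.1215] [0.6367 0.0901] 0.09523397805122824
box [ 0.5282  0.0035 -0.1809]
108 yaw -0.0896 [ 0.6168 -0.1236] [0.6367 0.0977] 0.0984119845773398
```

Emit:
play_rows(slide=[[-0.1,-0.2,0],[-0.4,-0.6,0],[-0.8,-1.1,0],[-1.2,-1.7,0],[-1.6,-2.3,0],[-2,-2.9,0],[-2.4,-3.5,0],[-2.8,-4.1,0],[-3.2,-4.6,0],[-3.5,-5.1,0],[-3.7,-5.4,0],[-3.8,-5.5,0]], delta_rot=[[0,0,0],[0,0,0],[0,0,0],[0,0,0],[0,0,0],[0,0,0],[0,0,0],[0,0,0],[0,0,0],[0,0,0],[0,0,0],[0,0,0]])

```text
time: 41.05
tool_pos: [0.5743, 0.0416, 0.0536]
tcp_rot: [-0.291, -3.128, -0.0]
wrist_force: [-3.1, 5.1, 3.8]
width: 0.073
```

```bash
sed -i 's/fitbox(p\[g\],BOX)/fitbox(p[g],[s["tool_pos"][0]-.0188,s["tool_pos"][1]-.1023,-.18])/; s/p\[:,1\]>-.17/p[:,1]>-.32/; s/p\[:,0\]<.76/p[:,0]<.8/;s/abs(p/abs(p/' gy.py; python3 gy.py 12
```

```text
[0.5744 0.0416 0.0536] [-1.8  1.5  1.4]
box [ 0.5553 -0.0628 -0.2187]
559 yaw 0.266 [ 0.6734 -0.1775] [0.6022 0.0836] 0.09589640341984784
box [ 0.5551 -0.0582 -0.1876]
181 yaw 0.2434 [ 0.6873 -0.1941] [0.6166 0.0907] 0.09848619400588676
```

View pics/d12.png

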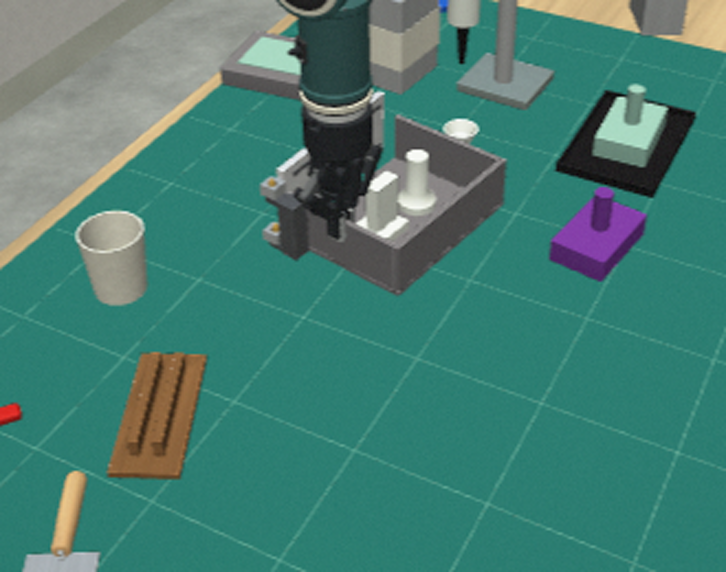

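```bash
python3 - <<'E'
from gate import *
p=s['tool_pos'];print(p.round(4))
to(p[0]+.0336,p[1]-.076,p[2])
E
```

```text
[0.5744 0.0416 0.0536]
slide cm [-4.7  -6.85  0.  ]
```

Emit:
play_rows(slide=[[-0.1,-0.2,0],[-0.4,-0.6,0],[-0.8,-1.2,0],[-1.3,-1.9,0],[-1.8,-2.6,0],[-2.3,-3.3,0],[-2.8,-4,0],[-3.3,-4.7,0],[-3.7,-5.4,0],[-4.1,-6,0],[-4.4,-6.5,0],[-4.6,-6.8,0]], delta_rot=[[0,0,0],[0,0,0],[0,0,0],[0,0,0],[0,0,0],[0,0,0],[0,0,0],[0,0,0],[0,0,0],[0,0,0],[0,0,0],[0,0,0]])

```text
time: 42.15
tool_pos: [0.6073, -0.0346, 0.0536]
tcp_rot: [0.291, 3.128, -0.001]
wrist_force: [-0.9, 4.7, 3.1]
width: 0.076
```

```bash
cat > cup.py <<'E'
from h import *
import sys,pickle
n=sys.argv[1]
a=grab('scene');b=grab('side');pickle.dump((a,b),open('n.pkl','wb'))
save(a,'s'+n,(150,190,370,340),3.6);save(b,'d'+n,(270,80,450,230),4.4)
s=read_state();print(s['tool_pos'].round(4),s['wrist_force'].round(1))
for k,c in(('scene',a),('side',b)):
  for t,z in(('nozzle_tip',.115),('box_cup',.07)):
    print(k,t,[(onz(c,x['at'],z)[0].round(4)[:2],np.round(x['at'],1),round(x['conf'],2)) for x in landmark_of(t,c)][:2])
E
python3 cup.py 13
```

```text
[ 0.6075 -0.0351  0.0536] [ 0.  -1.   0.5]
scene nozzle_tip [(array([0.8635, 0.1305]), array([441. , 310.8]), 0.7), (array([ 0.5522, -0.2609]), array([210.9, 265.8]), 0.68)]
scene box_cup [(array([ 0.6555, -0.1514]), array([273.3, 298.5]), 0.73), (array([ 0.5591, -0.2631]), array([212.9, 284. ]), 0.58)]
side nozzle_tip [(array([ 0.5729, -0.2771]), array([358.6, 166.6]), 0.76), (array([ 0.6773, -0.0029]), array([277.9, 205.6]), 0.48)]
side box_cup [(array([ 0.5639, -0.2636]), array([359. , 182.9]), 0.93), (array([ 0.7171, -0.3967]), array([332.2, 151.8]), 0.48)]
```

View pics/d13.png

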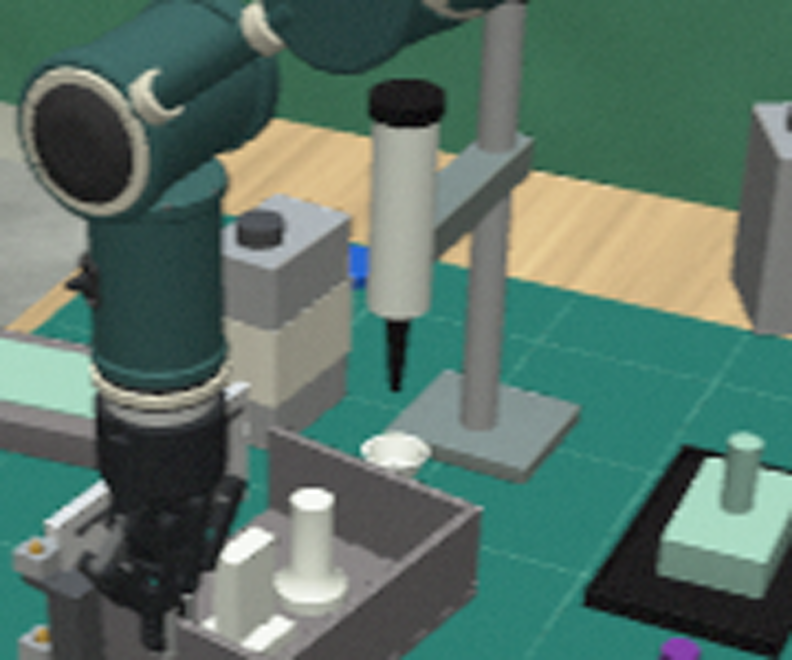

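View pics/s13.png

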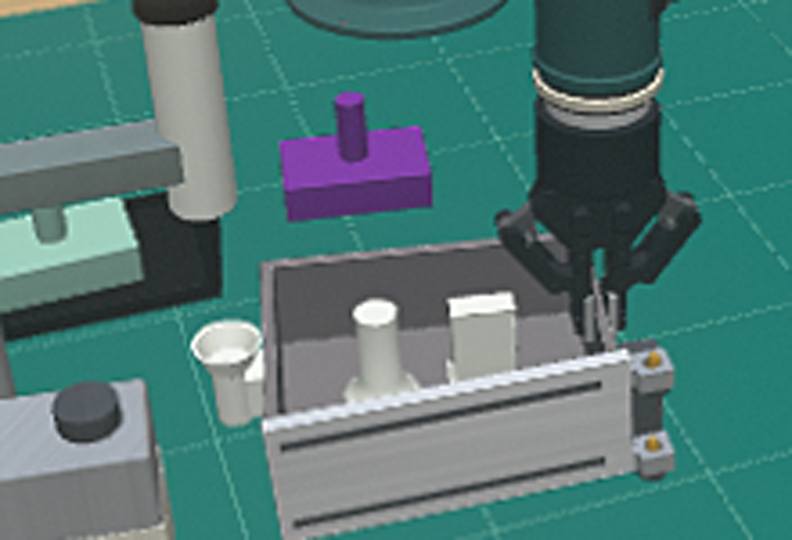

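```bash
python3 - <<'E'
from gate import *
import pickle
a,b=pickle.load(open('n.pkl','rb'))
print(onz(a,(212.8,286.1),.07),onz(b,(359.8,183.4),.07))
for c in(a,b):
    p=cloud(c).reshape(-1,3);p=p[np.isfinite(p[:,2])]
    g=(p[:,0]>.45)&(p[:,0]<.75)&(p[:,1]>-.3)&(p[:,1]<-.02)&(p[:,2]>.062)&(p[:,2]<.078)
    v=fitbox(p[g],[.588,-.137,-.18])[0];print(v.round(4),'cup',bp(v,[0,-.13]).round(4))
    q=p[g];r=q[(np.hypot(q[:,0]-.565,q[:,1]+.265)<.032)]
    f=least_squares(lambda u:np.hypot(r[:,0]-u[0],r[:,1]-u[1])-.0215,[.565,-.265],loss='soft_l1',f_scale=.001).x;print('cup circ',f.round(4),len(r))
    q=p[(p[:,0]>.63)&(p[:,0]<.8)&(p[:,1]>-.3)&(p[:,1]<-.06)&(p[:,2]>.092)&(p[:,2]<.104)]
    m=q[:,:2].mean(0);vt=np.linalg.svd(q[:,:2]-m,full_matrices=False)[2];d=vt[0]*np.sign(vt[0][1]);t=(q[:,:2]-m)@d;print('gate',len(q),np.arctan2(-d[0],d[1]),(m+d*t.min()).round(3),(m+d*t.max()).round(3))
E
```

```text
[[ 0.56653664 -0.2647516   0.07      ]] [[ 0.56068712 -0.26218141  0.07      ]]
[ 0.5891 -0.1374 -0.2266] cup [ 0.5599 -0.2641]
cup circ [ 0.564  -0.2615] 173
gate 403 -0.10303561201707817 [ 0.675 -0.263] [ 0.696 -0.06 ]
[ 0.5884 -0.1346 -0.1832] cup [ 0.5647 -0.2624]
cup circ [ 0.5651 -0.2587] 119
gate 71 -0.10217784426986297 [ 0.675 -0.263] [ 0.696 -0.061]
```

Emit:
play_rows(slide=[[-0.1,-0.1,0],[-0.2,-0.25,0],[-0.25,-0.3,0],[-0.25,-0.3,0]], delta_rot=[[0,0,0],[0,0,0],[0,0,0],[0,0,0]])

```text
time: 42.78
tool_pos: [0.6086, -0.037, 0.0536]
tcp_rot: [-0.289, -3.128, 0.001]
wrist_force: [-1.4, 4.4, 2.9]
width: 0.079
```

Emit:
play_rows(slide=[[0,0,0],[0,0,0],[0,0,0],[0,0,0],[0,0,-0.5],[0,0,-2],[0,0,-4.5],[0,0,-8],[0,0,-11],[0,0,-13],[0,0,-13],[0,0,-13]], delta_rot=[[0,0,0],[0,0,0],[0,0,0],[0,0,0],[0,0,0],[0,0,0],[0,0,0],[0,0,0],[0,0,0],[0,0,0],[0,0,0],[0,0,0]], hand=0.45)

```text
time: 43.78
tool_pos: [0.6101, -0.0372, 0.1862]
tcp_rot: [0.289, 3.124, -0.002]
wrist_force: [-0.8, 0.3, -0.4]
width: 0.451
```

```bash
cat > chk.py <<'E'
from gate import *
import pickle,sys
a=grab('scene');b=grab('side');n=sys.argv[1]
save(a,'s'+n,(150,190,370,340),3.6);save(b,'d'+n,(230,80,450,260),3.6)
print(read_state()['tool_pos'].round(4))
for c in(a,b):
    p=cloud(c).reshape(-1,3);p=p[np.isfinite(p[:,2])]
    g=(p[:,0]>.45)&(p[:,0]<.75)&(p[:,1]>-.3)&(p[:,1]<0)&(p[:,2]>.062)&(p[:,2]<.078)
    v=fitbox(p[g],[.588,-.137,-.18])[0];print('box',v.round(4),'cup',bp(v,[0,-.13]).round(4))
    q=p[g];r=q[(np.hypot(q[:,0]-.565,q[:,1]+.265)<.032)]
    f=least_squares(lambda u:np.hypot(r[:,0]-u[0],r[:,1]-u[1])-.0215,[.565,-.265],loss='soft_l1',f_scale=.001).x;print('cup circ',f.round(4),len(r))
    q=p[(p[:,0]>.63)&(p[:,0]<.8)&(p[:,1]>-.3)&(p[:,1]<-.02)&(p[:,2]>.092)&(p[:,2]<.104)]
    if len(q)<20: continue
    m=q[:,:2].mean(0);vt=np.linalg.svd(q[:,:2]-m,full_matrices=False)[2];d=vt[0]*np.sign(vt[0][1]);t=(q[:,:2]-m)@d;print('gate',len(q),np.arctan2(-d[0],d[1]),(m+d*t.min()).round(3),(m+d*t.max()).round(3))
    m=(p[:,0]>.3)
E
python3 chk.py 14
```

```text
[ 0.6079 -0.0369  0.1828]
box [ 0.5888 -0.1401 -0.1974] cup [ 0.5633 -0.2676]
cup circ [ 0.5648 -0.2637] 184
gate 450 -0.10317929400359893 [ 0.676 -0.266] [ 0.701 -0.03 ]
box [ 0.5894 -0.137  -0.1872] cup [ 0.5652 -0.2647]
cup circ [ 0.5672 -0.2606] 126
gate 173 -0.09932390932850907 [ 0.676 -0.264] [ 0.7   -0.025]
```

View pics/d14.png

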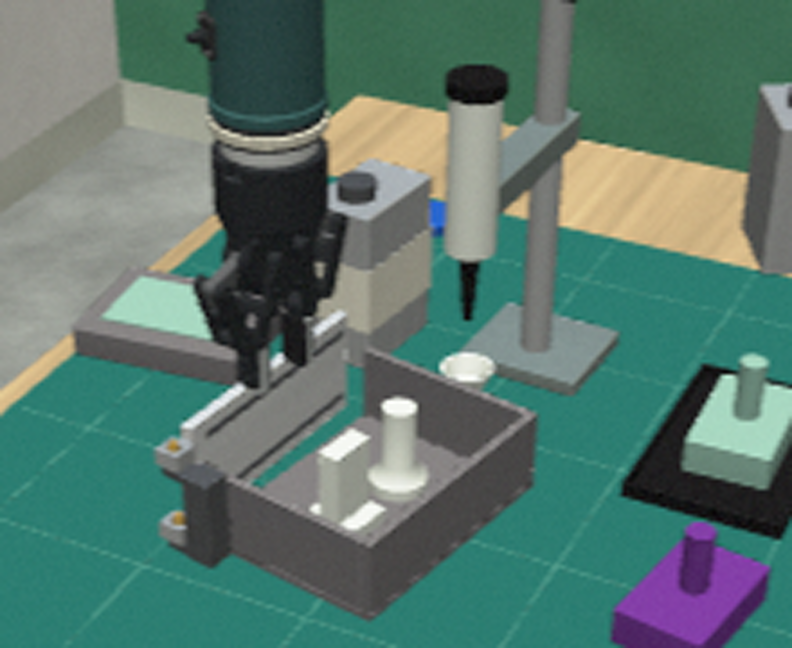

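```bash
python3 - <<'E'
from gate import *
v=[.5891,-.1385,-.188]
print(s['tool_pos'].round(4))
t=bp(v,[.16,-.028]);print(t);to(t[0],t[1],.18,v[2]+np.pi/2);to(t[0],t[1],.072,v[2]+np.pi/2)
E
```

```text
[ 0.6079 -0.0369  0.1828]
[ 0.74104775 -0.19590976]
slide cm [-16.01 -13.18   0.26]
rot [-0.001  -0.0015  0.0034]
slide cm [-16.02 -13.17  11.06]
rot [-0.001  -0.0015  0.0034]
```

Emit:
play_rows(slide=[[-2,0,0],[-5,-1,0],[-8.5,-3,0],[-12,-6,0],[-15,-9,0],[-16,-12,0],[-16,-13.2,1],[-16,-13.2,4],[-16,-13.2,7],[-16,-13.2,9.5],[-16,-13.2,11],[-16,-13.2,11]], delta_rot=[[0,0,0],[0,0,0],[0,0,0],[0,0,0],[0,0,0],[0,0,0],[0,0,0],[0,0,0],[0,0,0],[0,0,0],[0,0,0],[0,0,0]], hand=0, force=40)

```text
time: 44.88
tool_pos: [0.7356, -0.1946, 0.0648]
tcp_rot: [-0.288, -3.114, -0.003]
wrist_force: [-0.1, 1.0, 0.4]
width: 0.002
```

```bash
python3 chk.py 15; python3 - <<'E'
from gate import *
v=[.5891,-.1385,-.188]
print(s['tool_pos'].round(4),s['wrist_force'])
t=bp(v,[.1065,-.028]);print(t);to(t[0],t[1],.072,v[2]+np.pi/2)
w=grab('wrist');save(w,'w21')
E
```

```text
[ 0.7397 -0.1956  0.0711]
box [ 0.5894 -0.1403 -0.195 ] cup [ 0.5642 -0.2678]
cup circ [ 0.5653 -0.2639] 179
gate 281 0.24349516248336375 [ 0.739 -0.247] [ 0.686 -0.035]
box [ 0.5895 -0.1369 -0.188 ] cup [ 0.5652 -0.2646]
cup circ [ 0.5676 -0.2612] 129
gate 281 -0.043942747131579724 [ 0.688 -0.267] [ 0.698 -0.024]
[ 0.7397 -0.1956  0.0711] [-0.3589887  -0.12968668  0.70581862]
[ 0.68849042 -0.18591091]
slide cm [ 5.21  0.02 -0.06]
rot [-0.0007 -0.0045  0.0036]
```

View pics/d15.png

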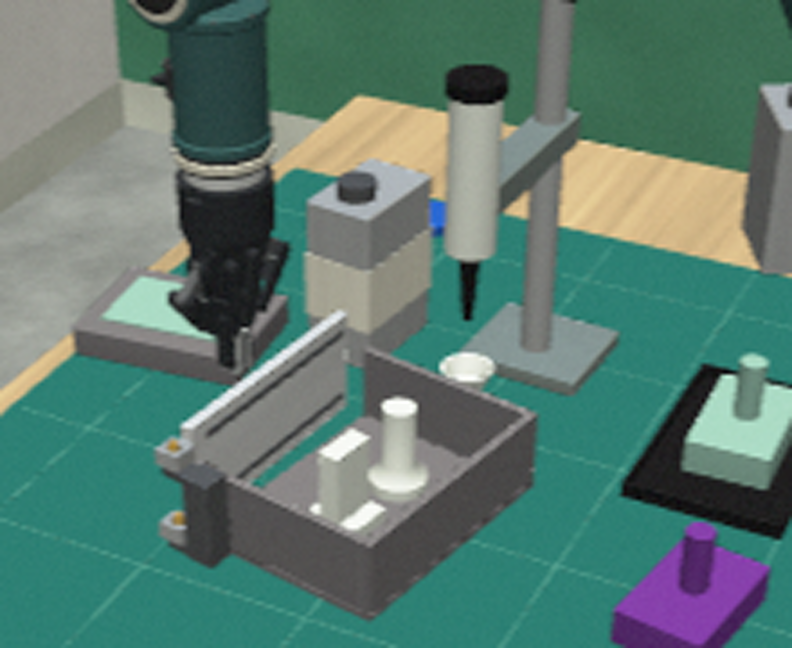

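View pics/w21.png

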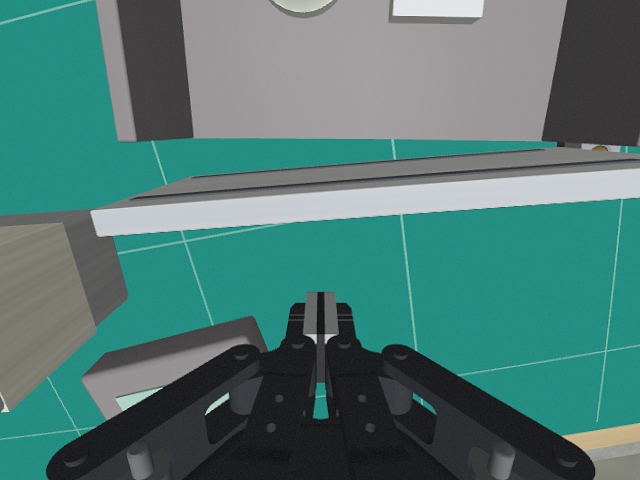

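Emit:
play_rows(slide=[[0.3,0,0],[0.8,0,0],[1.3,0,0],[1.8,0,0],[2.3,0,0],[2.7,0,0],[3.1,0,0],[3.4,0,0],[3.6,0,0],[3.8,0,0],[4,0,0],[4.1,0,0]], delta_rot=[[0,0,0],[0,0,0],[0,0,0],[0,0,0],[0,0,0],[0,0,0],[0,0,0],[0,0,0],[0,0,0],[0,0,0],[0,0,0],[0,0,0]])

```text
time: 46.03
tool_pos: [0.7007, -0.1885, 0.0733]
tcp_rot: [-0.289, -3.127, 0.002]
wrist_force: [-0.3, -0.0, -0.2]
width: 0.0
```

```bash
cat > wg.py <<'E'
from gate import *
import sys
w=grab('wrist');save(w,sys.argv[1])
print(s['tool_pos'].round(4),s['wrist_force'].round(1))
p=cloud(w);q=p[:300].reshape(-1,3);q=q[np.isfinite(q[:,2])]
q=q[(q[:,0]>.62)&(q[:,0]<.78)&(q[:,1]>-.28)&(q[:,1]<-.03)&(q[:,2]>.094)&(q[:,2]<.106)]
for _ in range(3):
    m=q[:,:2].mean(0);vt=np.linalg.svd(q[:,:2]-m,full_matrices=False)[2];d=vt[0]*np.sign(vt[0][1]);e=(q[:,:2]-m)@[d[1],-d[0]];q=q[abs(e)<.008]
t=(q[:,:2]-m)@d
print('gate',len(q),np.arctan2(-d[0],d[1]).round(4),(m+d*t.min()).round(4),(m+d*t.max()).round(4))
E
python3 wg.py w22
```

```text
[ 0.7007 -0.1885  0.0733] [-0.3 -0.  -0.2]
gate 6606 -0.1275 [ 0.6736 -0.2253] [ 0.6944 -0.0634]
```

View pics/w22.png

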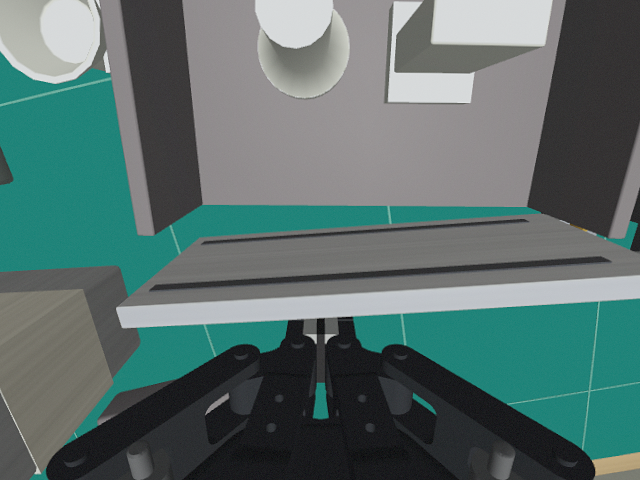

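Emit:
play_rows(slide=[[0.1,0,0],[0.2,0,0],[0.3,0,0],[0.4,0,0],[0.5,0,0],[0.6,0,0],[0.65,0,0],[0.7,0,0],[0.75,0,0],[0.8,0,0]], delta_rot=[[0,0,0],[0,0,0],[0,0,0],[0,0,0],[0,0,0],[0,0,0],[0,0,0],[0,0,0],[0,0,0],[0,0,0]])

```text
time: 46.92
tool_pos: [0.6928, -0.187, 0.0733]
tcp_rot: [-0.289, -3.127, 0.002]
wrist_force: [0.4, 0.0, 0.5]
width: -0.001
```

```bash
python3 wg.py w23; python3 chk.py 16
```

```text
[ 0.6928 -0.187   0.0733] [0.4 0.  0.5]
gate 3431 -0.1511 [ 0.6636 -0.237 ] [ 0.6905 -0.0604]
[ 0.6928 -0.187   0.0733]
box [ 0.5897 -0.1403 -0.1866] cup [ 0.5656 -0.268 ]
cup circ [ 0.5657 -0.2638] 181
gate 373 -0.09328526958180539 [ 0.677 -0.266] [ 0.699 -0.03 ]
box [ 0.5894 -0.1365 -0.1847] cup [ 0.5655 -0.2643]
cup circ [ 0.5672 -0.2602] 132
gate 291 -0.12904814772926584 [ 0.669 -0.265] [ 0.7   -0.025]
```

View pics/w23.png

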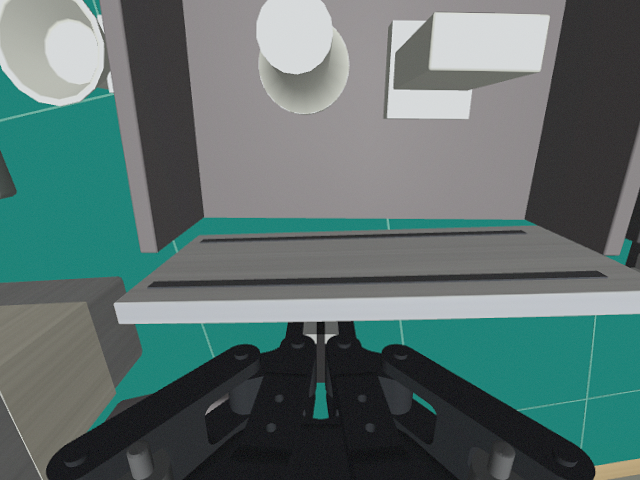

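Emit:
play_rows(slide=[[0.05,0,0],[0.1,0,0],[0.15,0,0],[0.2,0,0],[0.25,0,0],[0.3,0,0],[0.35,0,0],[0.4,0,0],[0.45,0,0],[0.5,0,0],[0.5,0,0]], delta_rot=[[0,0,0],[0,0,0],[0,0,0],[0,0,0],[0,0,0],[0,0,0],[0,0,0],[0,0,0],[0,0,0],[0,0,0],[0,0,0]])

```text
time: 47.98
tool_pos: [0.6877, -0.1861, 0.0733]
tcp_rot: [-0.289, -3.127, 0.001]
wrist_force: [-0.2, -0.0, -0.5]
width: -0.001
```

```bash
python3 wg.py w24; python3 chk.py 17
```

```text
[ 0.6877 -0.1861  0.0733] [-0.2 -0.  -0.5]
gate 2270 -0.176 [ 0.6527 -0.2623] [ 0.689  -0.0584]
[ 0.6879 -0.1861  0.0733]
box [ 0.5914 -0.1405 -0.1752] cup [ 0.5687 -0.2685]
cup circ [ 0.5652 -0.264 ] 171
gate 382 -0.1394611590709227 [ 0.667 -0.265] [ 0.7  -0.03]
box [ 0.5895 -0.1367 -0.1812] cup [ 0.5661 -0.2646]
cup circ [ 0.5674 -0.2607] 132
gate 290 -0.1668098446049151 [ 0.662 -0.261] [ 0.702 -0.024]
```

View pics/w24.png

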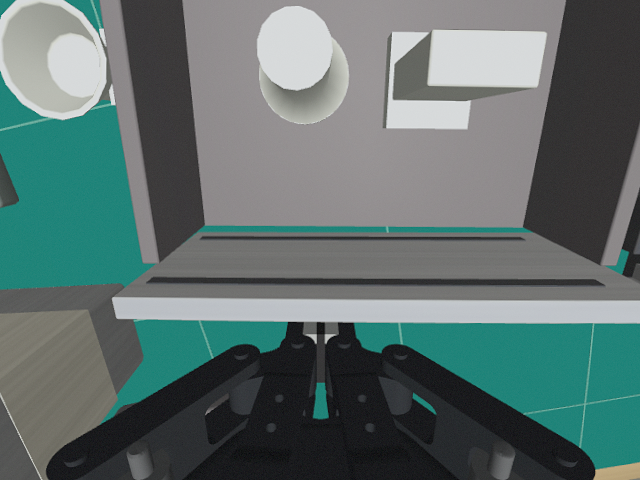

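Emit:
play_rows(slide=[[0.05,0,0],[0.05,0,0],[0.05,0,0],[0.02,0,0],[-0.02,0,0],[-0.08,0,0],[-0.15,0,0],[-0.3,0,0],[-0.5,0,0],[-0.8,0,0],[-1.2,0,0],[-1.7,0,0]], delta_rot=[[0,0,0],[0,0,0],[0,0,0],[0,0,0],[0,0,0],[0,0,0],[0,0,0],[0,0,0],[0,0,0],[0,0,0],[0,0,0],[0,0,0]])

```text
time: 49.13
tool_pos: [0.7049, -0.1893, 0.0733]
tcp_rot: [-0.289, -3.127, 0.001]
wrist_force: [0.3, -1.1, -0.1]
width: 0.004
```

```bash
python3 wg.py w25; python3 chk.py 18
```

```text
[ 0.7049 -0.1893  0.0733] [ 0.3 -1.1 -0.1]
gate 14055 -0.1641 [ 0.659  -0.2636] [ 0.6919 -0.0651]
[ 0.7052 -0.1893  0.0733]
box [ 0.5912 -0.1406 -0.1757] cup [ 0.5685 -0.2686]
cup circ [ 0.5651 -0.2638] 176
gate 331 -0.08153597943212847 [ 0.679 -0.266] [ 0.698 -0.035]
box [ 0.5898 -0.1369 -0.1832] cup [ 0.5661 -0.2647]
cup circ [ 0.5668 -0.2602] 130
gate 298 -0.12562113153874552 [ 0.67  -0.261] [ 0.699 -0.026]
```

View pics/w25.png

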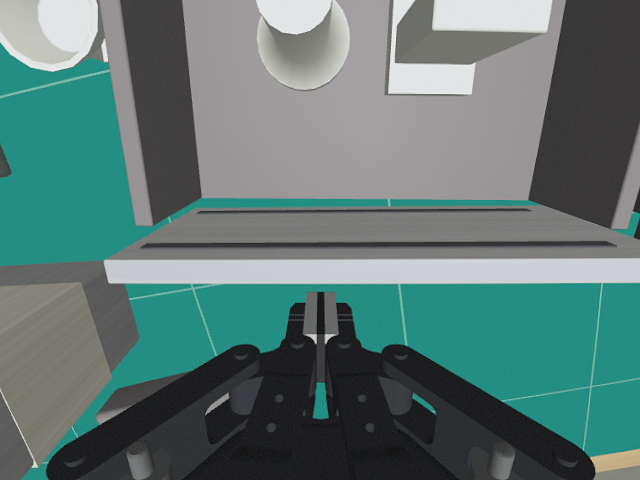

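Emit:
play_rows(slide=[[-0.5,0,0],[-1.5,0,-0.5],[-2,0,-3],[-2,0,-6],[-2,0,-9],[-2,0,-12],[-2,0,-15],[-2,3,-17],[-1,6,-18],[0,10,-18],[0,14,-18],[0,18,-18]], delta_rot=[[0,0,0],[0,0,0],[0,0,0],[0,0,0],[0,0,0],[0,0,0],[0,0,0],[0,0,0],[0,0,0],[0,0,0],[0,0,0],[0,0,0]])

```text
time: 50.28
tool_pos: [0.7383, -0.0109, 0.2542]
tcp_rot: [0.291, 3.127, -0.001]
wrist_force: [0.1, -1.1, 0.8]
width: -0.001
```

```bash
python3 chk.py 19; python3 - <<'E'
from h import *
w=grab('wrist');save(w,'w26')
a=grab('side');save(a,'d19f')
E
```

```text
[ 0.739  -0.0054  0.2534]
box [ 0.5889 -0.1402 -0.1872] cup [ 0.5647 -0.2679]
cup circ [ 0.565  -0.2634] 177
gate 442 -0.17180572463693553 [ 0.66  -0.264] [ 0.701 -0.029]
box [ 0.5895 -0.1367 -0.1817] cup [ 0.566  -0.2646]
cup circ [ 0.5668 -0.2605] 130
gate 261 -0.16950371628845315 [ 0.66  -0.264] [ 0.701 -0.025]
```

View pics/d19.png

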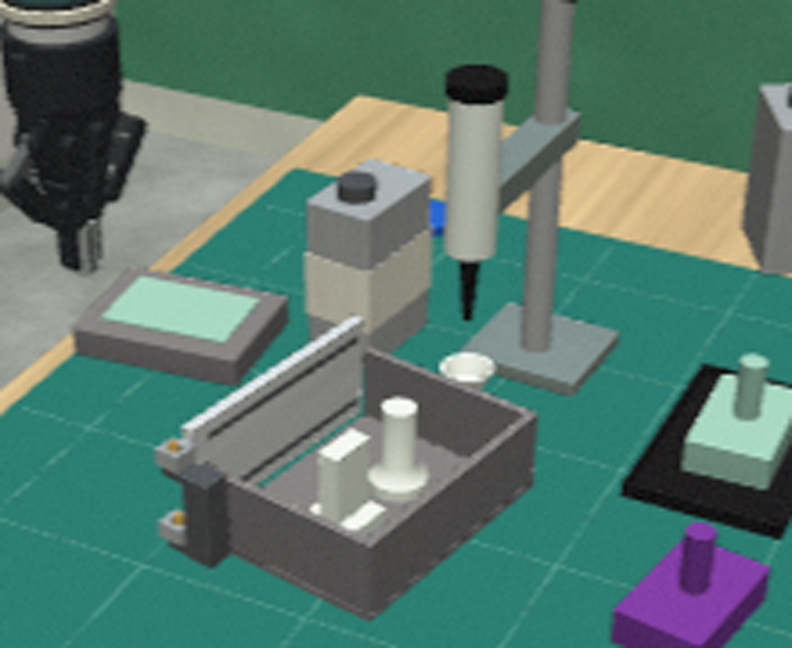

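View pics/s19.png

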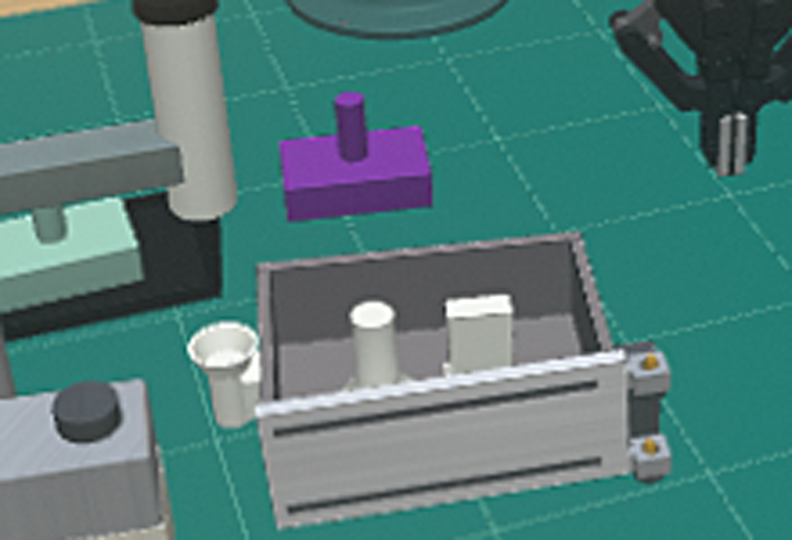

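View pics/w26.png

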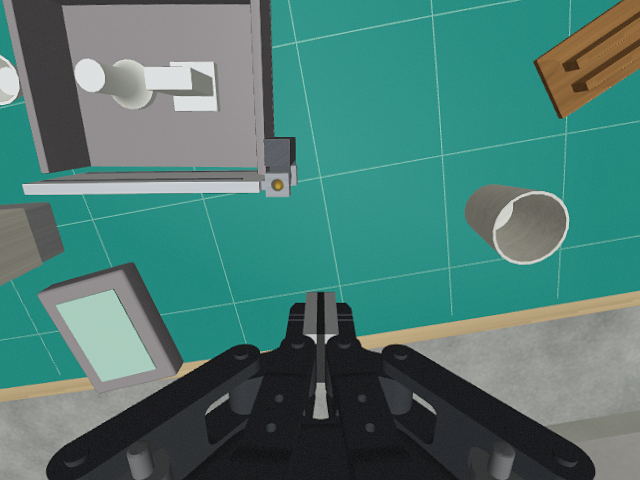

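```bash
python3 - <<'E'
from h import *
c=grab('side');p=cloud(c).reshape(-1,3);p=p[np.isfinite(p[:,2])]
q=p[(abs(p[:,0]-.355)<.06)&(abs(p[:,1]+.35)<.08)&(p[:,2]>.07)&(p[:,2]<.1)];print(len(q),q.mean(0),q[:,2].max())
for t,z in(('can_mid',.075),('cup_mid',.0425),('scraper_grip',.012)): print(t,[onz(c,x['at'],z)[0][:2].round(3) for x in landmark_of(t,c)][:1])
print(read_state()['wrist_force'].round(1)); print(finish_job())
E
```

```text
70 [ 0.3530388  -0.34787487  0.08233041] 0.09187298920299991
can_mid [array([ 0.701, -0.389])]
cup_mid [array([0.777, 0.2  ])]
scraper_grip [array([0.631, 0.473])]
[-0.5 -0.5 -0.1]
the job is handed in; nothing more can be done
None
```

I did every step and handed the job in at about 51 s of the 210 s; it reports no verdict, so what follows rests on my own camera checks.

**What I did**
- I set the green casting stub up in the drip tray and left the purple look-alike alone.
- I stood the two patterns that were out, the mast and the bracket, upright in the box.
- I hung the gate on both pins, using the wrist camera to line up the knuckle hole with the pin, and pushed it shut.
- I slid the box by its +y wall until the cup was under the nozzle.

**One thing that went wrong:** after I first shut the gate and drew the gripper away, it swung back by about 0.08 rad. It opened further during the slide, so I shut it again slowly at the final position.

**Last checks**
- **Casting:** stub up in the tray, about (0.353, -0.348).
- **Patterns:** both upright in the box.
- **Gate:** yaw about -0.17 against the box's -0.184, which puts the free edge roughly 3 mm off shut. Both pin tips show through the knuckles.
- **Filling cup:** about (0.566, -0.262 to -0.267), with the nozzle tip at about (0.566, -0.266). My methods disagreed: the box-outline fits came within about 2 mm of the nozzle, and fitting the cup mouth as a circle put it 3 to 6 mm away in y. Both are inside the 10 mm limit.
- **Bystanders:** can, paper cup and scraper all read within about 1 cm of their starting places.
- **Robot:** clear of everything at hand-in.

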